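Make up two sampling kits

ROBOT

A 6-joint arm with a two-finger parallel gripper is mounted at the origin on a cart in front of the work surface, level with it; the furniture and walls round the work are solid. World frame = base frame: x ahead of the robot, y to its left, z up, the work surface at z = 0. Lengths are in m, angles in degrees, forces in N, time in s.
With the tool pointing down it reaches from about 0.375 to 0.9 m from the base axis. Payload 3.1 kg.
Tool frame: the origin (TCP) lies at the very end of the fingers, on their centre line; the grasp point (between the pads) lies 19 mm behind it; z points along the fingers, y is the line along which they close (so a half turn about z gives the same grasp; the last joint's range is limited). The gripper opens to 87 mm and grips with 3 to 60 N. Pads are 19 mm wide; open, the fingers measure 117 mm over their backs; the gripper's body (75 mm by 190 mm) begins 51 mm behind the grasp point.
Start: joints at [-84.597, 30.224, 82.088, -0, 67.689, -10.227], TCP at [0.168, -0.602, 0.195] pointing down, gripper open.
Joint ranges: [-176.69, 176.69], [-43.24, 126.21], [12.49, 139.97], [-82, 262], [0, 151.66], [-163.58, 163.58]. Speed limits (degrees/s): [159.86, 159.86, 180, 180, 180, 180].

INTERFACE

Orientations are given as a 3x3 rotation matrix whose columns are the frame's x, y, z axes.
In Python, from rig import bot gives the robot as it stands.
- The arm moves only by the tool move_arm, never from a script. Its argument "increments" is a list of rows, each an object with "xyz": the shift along the tool's x, y, z in mm, a list of three; "roll": the turn about the tool's z in rad; "grip": the opening in per cent of the stroke, from 0 (shut) to 100 (fully open). A call has 1 to 5 rows; each row shifts and turns the commanded pose from where the row before left it, along the tool's axes as they then stand; what a row does not reach is not made up. A row lasts 1/12 s, in which the tool goes at most 41.7 mm and 7.16 degrees, less where a joint would pass 70% of its speed; a pose out of reach is approached as far as the arm can. A call is refused whole if a number of a shift passes 41.7 or a number of a turn 0.125, either way. A call with a gripper value outside its range is refused whole. The fingers move at their own pace and stop on an object; the grip force is fixed at half the most. Time passes only in rows, so rows that do not move let the fingers close. It gives the time, the measured TCP pose, the force, the opening and the grip force at its end, in the units of the state.
- bot.read_state(): the state, without advancing time (a new reading comes with each control period).
- bot.capture(name): name is "scene" or "top" or "wrist"; returns (picture, depth): 400x640x3 uint8, red, green, blue; 400x640 float32, m along the optical axis (not along the pixel's ray), 0 where there is no reading.
- bot.camera_model(name): a dict with "intrinsics" (3x3 intrinsics, pixels), "rvec" (rotation vector, rad) and "tvec" (3), from world to camera coordinates, as OpenCV has them; the wrist camera has in their place "tool_from_camera" (4x4, takes a point from camera to tool coordinates, whose origin is the TCP and whose axes are the flange's). Camera axes: x right, y down, z forward; pixel columns grow to the right and rows downward; lengths in m; the calibration is good to about 2 mm. A picture is of the moment at which its call begins: read the wrist's pose just before it. camera_model takes no time and is no camera call.
- bot.hand_in(): hands the job in; it is judged then, once.
Trained networks look in the newest picture that a camera, given by its name, has taken for a name from the list of things; names that differ only in an ending like _2 or _b are one class to them, and where a whole thing is asked for, a point or a joint stands for the part that bears it (a point fixed in the world has none). Each returns a list of dicts, best first, with "conf" (0 to 1); they miss things now and then, are a little off and sometimes report something else, mostly with a low value. They report only what shows in the picture. A call takes as long as a camera call.
- bot.spot_in(label, camera): "at" ([x, y, z] in m, in the coordinates of the camera as it stood for that picture, good to about 4 mm: the middle of the surface that is visible of it).
- bot.trace(label, camera): "mask" (400x640 bool, what is visible of it).
The state is a dict: "time_s": time; "joint_positions": joint angles; "qvel": joint speeds; "tau": joint torques, N m; "position": TCP position; "tcp_rot": TCP orientation; "force": force on the tool from outside, world axes, zero at the start; "moment": the same for the moment, N m; "opening": opening from 0.0 (shut) to 1.0 (fully open); "grasp_force": force on a finger pad.
Only numpy, scipy, OpenCV 4.12 (cv2) and the standard library are available. Lean on these libraries where they do the work, as an engineer would, in place of code of your own. Each camera call takes 0.05 s, during which the arm holds its last target. There are 200 camera calls.

TASK

Make up the two sampling kits in the grey trays: the long tray with two equal pockets gets one lidded sample cup and the label roll, one in each pocket; the short tray gets the other sample cup in its big pocket and the capped tube, taken out of the black crate, in its narrow pocket. Stand everything upright and flat on the pocket floors without tipping anything over (either cup and either of the equal pockets will do), and leave the four small vials standing in the crate.

Things in the scene. Friction and masses are not known exactly. Their poses are not given: they have to be found in the camera images.
- cup_1: white sample cup with a red screw lid, standing upright, 58 mm tall. The lid is the top 10 mm (48 to 58 mm up) and 50 mm in diameter; the body below tapers to a 44 mm foot. Origin: centre of its underside, z up. Weighs 0.04 to 0.09 kg. The two cups serve equally.
- cup_2: white sample cup with a yellow screw lid, otherwise the same as the other cup: 58 mm tall, lid 50 mm in diameter. Origin: centre of its underside, z up.
- label_roll: roll of white labels with a cardboard core, standing on its flat face with the core upright: 61 mm in diameter, 30 mm tall. Origin: centre of its underside, z up. Weighs 0.04 to 0.09 kg.
- capped_tube: clear round sample tube, 29 mm in diameter, with a fixed white screw cap, 30 mm in diameter, over the height 73 to 88 mm; 89 mm tall. It stands in the middle of the black crate, touched by four vials. It stands 39 mm higher than they do: grip it above them, draw it straight up. Origin: centre of its underside (on the crate's floor, 4 mm above the worktop), z up. Weighs 0.02 to 0.05 kg.
- vial_1: small glass reagent vial with a white screw cap, 23 mm in diameter, 50 mm tall, one of four in the corners of the small black crate round the capped tube; stays there. Origin: centre of its underside (4 mm above the worktop), z up. The crate is fixed to the worktop, 68 mm square, walls 32 mm high, floor 4 mm thick.
- vial_2: small glass reagent vial with a white screw cap, 23 mm in diameter, 50 mm tall, one of four in the corners of the small black crate round the capped tube; stays there. Origin: centre of its underside (4 mm above the worktop), z up. The crate is fixed to the worktop, 68 mm square, walls 32 mm high, floor 4 mm thick.
- vial_3: small glass reagent vial with a white screw cap, 23 mm in diameter, 50 mm tall, one of four in the corners of the small black crate round the capped tube; stays there. Origin: centre of its underside (4 mm above the worktop), z up. The crate is fixed to the worktop, 68 mm square, walls 32 mm high, floor 4 mm thick.
- vial_4: small glass reagent vial with a white screw cap, 23 mm in diameter, 50 mm tall, one of four in the corners of the small black crate round the capped tube; stays there. Origin: centre of its underside (4 mm above the worktop), z up. The crate is fixed to the worktop, 68 mm square, walls 32 mm high, floor 4 mm thick.
- long_tray: long grey tray, fixed to the worktop, 88 mm (its x) by 172 mm (its y), 13 mm high, walls 4 mm thick, floor 3 mm thick. One divider makes two equal square pockets of 80 mm, centred at y = +42 mm and y = -42 mm in its frame. Origin: centre of its underside, z up, x roughly away from the robot.
- short_tray: short grey tray, fixed to the worktop, 88 mm (its x) by 138 mm (its y), 13 mm high, walls 4 mm thick, floor 3 mm thick. Its divider makes a big pocket, 80 by 80 mm, centred at y = +25 mm in its frame, and a narrow pocket, 80 mm (x) by 46 mm (y), centred at y = -42 mm. Origin: centre of its underside, z up, x roughly away from the robot.

How it is judged:
By the outcome, as a careful person would: the job done as asked, in the order asked, and still so for the second after the job is handed in, with the robot touching nothing.
It also fails if it takes over 88 s, if anything falls off the work surface, if the arm or the gripper's body presses on something with over 40 N, if the wrist force passes 120 N, or if a joint passes its speed limit or range.

## Working session

There is one attempt and no reset: what is moved stays moved. The work goes in short steps, Python scripts to look and compute and a tool call to move; the robot and the scene stay as the last step left them, time stands still between calls to the robot, and variables do not carry over. Pictures are saved under pics/ and viewed, at most 14 in all, crops included, and the job is handed in when it is done.

Besides the shell and the picture viewer there is one more tool, called after "Emit:" as name(argument=value, ...) on one line, values as JSON. move_arm: Moves the arm, as the interface text tells. Its arguments: {"type":"object","properties":{"increments":{"type":"array"}},"required":["increments"]}

```bash
mkdir -p pics; ls
cat > h.py <<'E'
import numpy as np, cv2
from rig import bot
def cam(name):
    m=bot.camera_model(name); K=np.array(m["intrinsics"])
    if name=="wrist":
        s=bot.read_state(); T=np.eye(4);T[:3,:3]=s["tcp_rot"];T[:3,3]=s["position"]
        return K,T@np.array(m["tool_from_camera"])
    R,_=cv2.Rodrigues(np.array(m["rvec"],float)); T=np.eye(4);T[:3,:3]=R.T;T[:3,3]=-R.T@np.array(m["tvec"],float).ravel()
    return K,T
def cloud(d,K,T):
    v,u=np.indices(d.shape); p=np.stack([(u-K[0,2])/K[0,0]*d,(v-K[1,2])/K[1,1]*d,d],-1)
    return p@T[:3,:3].T+T[:3,3]
def w(T,p): return T[:3,:3]@np.array(p)+T[:3,3]
def save(n,im): cv2.imwrite(f"pics/{n}.png",im[...,::-1])
E
python3 - <<'E'
from h import *
np.set_printoptions(precision=4,suppress=True)
s=bot.read_state(); print(s["position"],s["tcp_rot"],s["opening"],s["time_s"])
for c in ["top","scene"]:
    K,T=cam(c); im,d=bot.capture(c); save(c,im)
    np.savez(c,im=im,d=d,P=cloud(d,K,T))
    for l in ["cup_1","label_roll","capped_tube","vial_1","long_tray","short_tray"]:
        print(c,l,[(w(T,r["at"]).round(3).tolist(),round(r["conf"],2)) for r in bot.spot_in(l,c)][:5])
E
```

```text
pics
[ 0.1683 -0.6011  0.1939] [[ 0.963   0.2694 -0.0002]
 [ 0.2694 -0.963   0.0022]
 [ 0.0004 -0.0022 -1.    ]] 0.9974282778972715 0.0
top cup_1 [([0.432, 0.033, 0.059], 0.67), ([0.472, -0.262, 0.056], 0.61)]
top label_roll [([0.462, 0.2, 0.027], 0.61)]
top capped_tube [([0.617, 0.213, -0.002], 0.38)]
top vial_1 [([0.437, -0.074, 0.054], 0.53)]
top long_tray [([0.614, 0.212, -0.003], 0.71)]
top short_tray [([0.626, 0.01, -0.001], 0.97)]
scene cup_1 [([0.431, 0.02, 0.054], 0.88), ([0.47, -0.274, 0.055], 0.88)]
scene label_roll [([0.467, 0.187, 0.027], 0.78)]
scene capped_tube [([0.457, -0.107, 0.083], 0.65)]
scene vial_1 [([0.438, -0.088, 0.04], 0.7), ([0.438, -0.121, 0.048], 0.7), ([0.481, -0.114, 0.041], 0.46)]
scene long_tray [([0.614, 0.205, -0.003], 0.92), ([0.439, -0.129, 0.048], 0.3)]
scene short_tray [([0.627, 0.007, -0.001], 0.94), ([0.437, -0.089, 0.04], 0.74), ([0.459, 0.187, 0.027], 0.54)]
```

View pics/top.png

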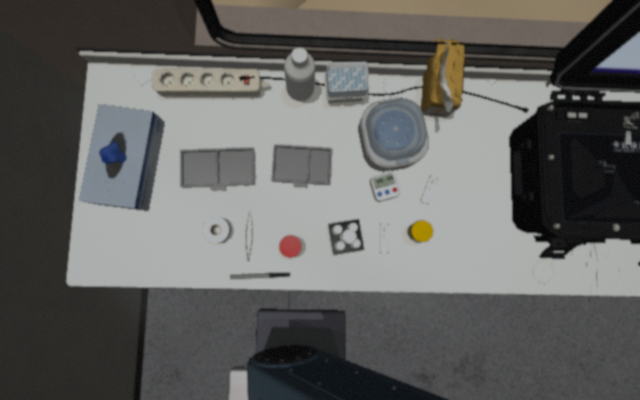

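View pics/scene.png

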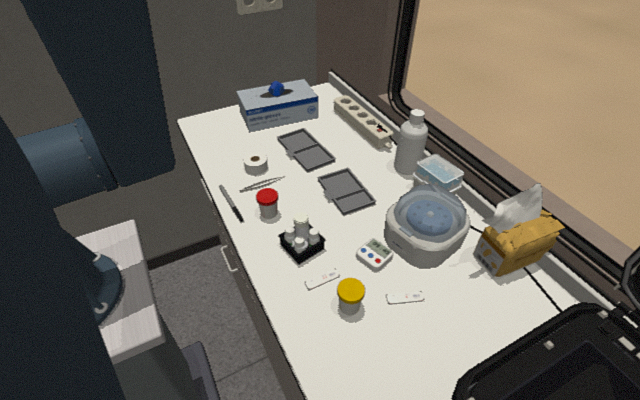

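Run:
```python
from h import *
np.set_printoptions(precision=4,suppress=True)
for c in ["top","scene"]:
    z=np.load(c+".npz");P=z["P"];d=z["d"]; K,T=cam(c); print(c,"campos",T[:3,3],"axis",T[:3,2])
    Z=P[...,2]
    for n,x0,y0,lo,hi in [("cupA",.43,.025,.052,.066),("cupB",.47,-.268,.052,.066),("roll",.465,.195,.024,.036),("tube",.458,-.105,.084,.1),("vials",.458,-.105,.046,.06)]:
        m=(d>0)&(abs(P[...,0]-x0)<.06)&(abs(P[...,1]-y0)<.06)&(Z>lo)&(Z<hi)
        q=P[m]
        if len(q)<5: print(n,len(q)); continue
        (cx,cy),r=cv2.minEnclosingCircle(q[:,:2].astype(np.float32)*1000)
        print(n,len(q),"med",np.median(q,0),"encl",cx,cy,r,"range",np.percentile(q,2,0)[:2],np.percentile(q,98,0)[:2],"col",z["im"][m].mean(0))
    m=(d>0)&(P[...,0]>.5)&(P[...,0]<.75)&(P[...,1]>-.12)&(P[...,1]<.35)
    h=np.histogram(Z[m],bins=np.arange(-.02,.03,.002)); print(h[0],h[1][0])
```

```text
top campos [0.4356 0.0029 0.8871] axis [ 0.117  -0.0376 -0.9924]
cupA 405 med [0.4322 0.0317 0.0565] encl 432.64752197265625 31.80856704711914 24.925291061401367 range [0.4102 0.0096] [0.4554 0.0539] col [156.1062  76.9654  75.2222]
cupB 386 med [ 0.4736 -0.263   0.0563] encl 473.5739440917969 -263.7062683105469 25.290918350219727 range [ 0.4515 -0.2855] [ 0.495  -0.2403] col [162.6503 135.2565  15.772 ]
roll 509 med [0.4656 0.2031 0.0287] encl 465.9774169921875 203.31790161132812 30.601581573486328 range [0.4387 0.1748] [0.4934 0.2308] col [166.3163 168.7092 168.8055]
tube 164 med [ 0.4569 -0.0943  0.0914] encl 457.09576416015625 -94.86005401611328 15.350740432739258 range [ 0.4431 -0.109 ] [ 0.4707 -0.0815] col [162.5732 165.4268 165.561 ]
vials 245 med [ 0.4563 -0.0838  0.0517] encl 457.90875244140625 -94.09719848632812 35.351318359375 range [ 0.4296 -0.122 ] [ 0.486  -0.0653] col [152.3673 155.0122 154.3633]
[   0    0    0    0    0    0   17  655 4576 7266 4198 1674  331   82
  265  504  309   57   10   12    9    4   11    7] -0.02
scene campos [ 0.2475 -0.5719  0.6397] axis [
[... 312 characters left out ...]
 [ 0.4956 -0.2446] col [190.4754 155.7887   7.4877]
roll 272 med [0.4647 0.1974 0.0289] encl 465.74066162109375 200.17572021484375 30.542030334472656 range [0.438  0.1713] [0.4932 0.2277] col [196.6103 192.7206 180.5882]
tube 168 med [ 0.4557 -0.1007  0.0921] encl 456.9147033691406 -96.92176055908203 16.274019241333008 range [ 0.4428 -0.1118] [ 0.4703 -0.0849] col [192.6131 191.6548 175.3214]
vials 285 med [ 0.4459 -0.1095  0.0525] encl 456.30010986328125 -99.24575805664062 34.33914566040039 range [ 0.4284 -0.1266] [ 0.4856 -0.0759] col [164.4877 162.7298 154.4596]
[   0    0    0    0    0    0    0   34 1205 4612 2408 1083  293  165
  163  344  269   40   16   15   13   10   18   10] -0.02
```

Run:
```python
from h import *
np.set_printoptions(precision=4,suppress=True)
print("tool_from_cam",np.array(bot.camera_model("wrist")["tool_from_camera"]))
for c in ["top","scene"]:
    bot.capture(c); z=np.load(c+".npz");P=z["P"]; K,T=cam(c)
    o=T[:3,3]
    v,u=np.indices(z["d"].shape); ray=np.stack([(u-K[0,2])/K[0,0],(v-K[1,2])/K[1,1],np.ones_like(u)],-1)@T[:3,:3].T
    for l in ["long_tray","short_tray"]:
        m=bot.trace(l,c)[0]["mask"]
        t=(0.008-o[2])/ray[m][:,2]; q=(o+ray[m]*t[:,None])[:,:2]*1000
        r=cv2.minAreaRect(q.astype(np.float32)); print(c,l,m.sum(),r,"corners",cv2.boxPoints(r).tolist())
    if c=="top":
        d=z["d"]
        for n,y0,y1 in [("glove",.29,.6),("mid",.1,.29),("right",-.15,.1)]:
            for x0 in np.arange(.5,.9,.04):
                mm=(d>0)&(P[...,1]>y0)&(P[...,1]<y1)&(P[...,0]>x0)&(P[...,0]<x0+.04)
                if mm.any(): print(n,x0.round(2),"zmax",np.percentile(P[mm][:,2],99.5).round(3),end="; ")
```

```text
tool_from_cam [[-0.0001 -0.9625 -0.2713  0.0733]
 [ 1.     -0.0003  0.0004 -0.    ]
 [-0.0005 -0.2713  0.9625 -0.191 ]
 [ 0.      0.      0.      1.    ]]
top long_tray 2891 ((610.8954467773438, 211.69654846191406), (101.7483901977539, 174.7665252685547), 4.743785381317139) corners [[552.9688720703125, 294.57318115234375], [567.422119140625, 120.40531921386719], [668.822021484375, 128.81991577148438], [654.3687744140625, 302.98779296875]]
top short_tray 2240 ((623.3217163085938, 12.732772827148438), (141.9855499267578, 100.46929931640625), 88.37567901611328) corners [[571.0949096679688, -56.807525634765625], [671.5238647460938, -59.655426025390625], [675.5485229492188, 82.2730712890625], [575.1195678710938, 85.1209716796875]]
glove 0.5 zmax 0.076; glove 0.54 zmax 0.077; glove 0.58 zmax 0.111; glove 0.62 zmax 0.111; glove 0.66 zmax 0.077; glove 0.7 zmax 0.077; glove 0.74 zmax 0.003; glove 0.78 zmax 0.045; glove 0.82 zmax 0.045; glove 0.86 zmax 0.225; mid 0.5 zmax 0.003; mid 0.54 zmax 0.015; mid 0.58 zmax 0.013; mid 0.62 zmax 0.014; mid 0.66 zmax 0.013; mid 0.7 zmax 0.003; mid 0.74 zma
[... 182 characters left out ...]
11; right 0.7 zmax 0.112; right 0.74 zmax 0.077; right 0.78 zmax 0.167; right 0.82 zmax 0.167; right 0.86 zmax 0.09; scene long_tray 1356 ((612.5361328125, 207.21449279785156), (99.38131713867188, 185.5612030029297), 2.812858819961548) corners [[558.3522338867188, 297.4447937011719], [567.4584350585938, 112.10716247558594], [666.7200317382812, 116.98419189453125], [657.6138305664062, 302.32183837890625]]
scene short_tray 1582 ((625.048583984375, 8.270957946777344), (149.97972106933594, 99.76741027832031), 88.12212371826172) corners [[572.7343139648438, -65.04397583007812], [672.4481811523438, -68.31327819824219], [677.3628540039062, 81.58589172363281], [577.6489868164062, 84.85519409179688]]
```

Emit:
move_arm(increments=[{"xyz":[40,0,0],"roll":0.09,"grip":100},{"xyz":[40,0,0],"roll":0.09,"grip":100},{"xyz":[40,0,0],"roll":0.09,"grip":100},{"xyz":[40,0,0],"roll":0,"grip":100},{"xyz":[40,0,0],"roll":0,"grip":100}])

```text
time_s: 1.42
position: [0.3678, -0.5794, 0.195]
tcp_rot: [[1.0, 0.002, -0.0], [0.002, -1.0, -0.0], [-0.0, 0.0, -1.0]]
force: [-0.5, -1.2, 1.0]
opening: 0.997
grasp_force: 0.0
```

Emit:
move_arm(increments=[{"xyz":[10,-34,-6],"roll":0,"grip":100},{"xyz":[10,-34,-6],"roll":0,"grip":100},{"xyz":[10,-34,-6],"roll":0,"grip":100},{"xyz":[10,-34,-6],"roll":0,"grip":100},{"xyz":[10,-34,-6],"roll":0,"grip":100}])

```text
time_s: 1.83
position: [0.416, -0.408, 0.2249]
tcp_rot: [[1.0, 0.003, -0.0], [0.003, -1.0, 0.0], [-0.0, -0.0, -1.0]]
force: [0.8, 0.0, 0.5]
opening: 0.998
grasp_force: 0.0
```

Emit:
move_arm(increments=[{"xyz":[10,-34,-6],"roll":0,"grip":100},{"xyz":[10,-34,-6],"roll":0,"grip":100},{"xyz":[10,-34,-6],"roll":0,"grip":100},{"xyz":[10,-34,-6],"roll":0,"grip":100},{"xyz":[10,-34,-6],"roll":0,"grip":100}])

```text
time_s: 2.25
position: [0.4654, -0.2379, 0.2553]
tcp_rot: [[1.0, 0.002, 0.0], [0.002, -1.0, -0.0], [0.0, 0.0, -1.0]]
force: [0.6, 0.8, -0.6]
opening: 0.992
grasp_force: 0.0
```

Emit:
move_arm(increments=[{"xyz":[10,-34,-6],"roll":0,"grip":100},{"xyz":[10,-34,-6],"roll":0,"grip":100},{"xyz":[10,-34,-6],"roll":0,"grip":100},{"xyz":[10,-34,-6],"roll":0,"grip":100},{"xyz":[10,-34,-6],"roll":0,"grip":100}])

```text
time_s: 2.67
position: [0.5148, -0.0677, 0.2854]
tcp_rot: [[1.0, 0.003, 0.0], [0.003, -1.0, -0.0], [0.0, 0.0, -1.0]]
force: [-0.0, -0.7, -0.5]
opening: 0.999
grasp_force: 0.0
```

Emit:
move_arm(increments=[{"xyz":[8,-34,0],"roll":0,"grip":100},{"xyz":[8,-34,0],"roll":0,"grip":100},{"xyz":[8,-34,0],"roll":0,"grip":100},{"xyz":[8,-34,0],"roll":0,"grip":100},{"xyz":[8,-34,0],"roll":0,"grip":100}])

```text
time_s: 3.08
position: [0.5543, 0.1025, 0.2851]
tcp_rot: [[1.0, 0.003, 0.0], [0.003, -1.0, -0.0], [0.0, 0.0, -1.0]]
force: [1.0, 0.3, -0.3]
opening: 1.004
grasp_force: 0.0
```

Run:
```python
from h import *
np.set_printoptions(precision=4,suppress=True)
s=bot.read_state(); print(s["position"],s["time_s"],s["qvel"])
K,T=cam("wrist"); im,d=bot.capture("wrist"); save("w1",im); P=cloud(d,K,T); np.savez("w1",im=im,d=d,P=P)
print(K, T[:3,3])
Z=P[...,2]
for n,x0,y0,lo,hi in [("cupA",.433,.03,.052,.066),("roll",.466,.202,.024,.036),("tube",.457,-.096,.084,.1)]:
    m=(d>0)&(abs(P[...,0]-x0)<.06)&(abs(P[...,1]-y0)<.06)&(Z>lo)&(Z<hi);q=P[m]
    if len(q)>5: (cx,cy),r=cv2.minEnclosingCircle(q[:,:2].astype(np.float32)*1000); print(n,len(q),np.median(q,0),cx,cy,r)
for l,y0 in [("long_tray",.21),("short_tray",.01)]:
    m=(d>0)&(abs(P[...,0]-.62)<.09)&(abs(P[...,1]-y0)<.1)&(Z>.009)&(Z<.02);q=P[m][:,:2]*1000
    if len(q)>20:
        r=cv2.minAreaRect(q.astype(np.float32)); print(l,len(q),r,np.percentile(q,[1,99],axis=0))
```

```text
[0.5543 0.1025 0.2851] 3.0833 [ 43.0175  13.9462 -21.8486  -0.1904   7.3453  42.809 ]
[[279.7785   0.     322.9567]
 [  0.     279.7785 196.7767]
 [  0.       0.       1.    ]] [0.6275 0.1025 0.4761]
cupA 678 [0.4342 0.0317 0.059 ] 431.2857971191406 30.840530395507812 25.277111053466797
roll 874 [0.4667 0.2016 0.0307] 464.4488525390625 202.5025634765625 30.7209529876709
tube 340 [ 0.4577 -0.0924  0.0939] 455.4433288574219 -95.24420928955078 15.69257926940918
long_tray 1352 ((608.2437744140625, 209.97996520996094), (99.90202331542969, 173.8374786376953), 4.1139750480651855) [[560.1125 123.058 ]
 [662.0018 297.5923]]
short_tray 1225 ((621.1259765625, 10.8863525390625), (139.85214233398438, 99.92803192138672), 87.9878921508789) [[572.4622 -59.0634]
 [672.1649  80.8563]]
```

View pics/w1.png

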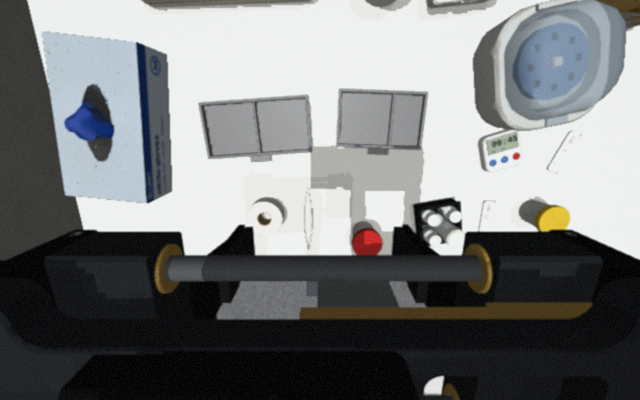

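Emit:
move_arm(increments=[{"xyz":[-24,14,30],"roll":0,"grip":100},{"xyz":[-24,14,30],"roll":0,"grip":100},{"xyz":[-24,14,30],"roll":0,"grip":100},{"xyz":[-24,14,30],"roll":0,"grip":100},{"xyz":[-25,15,30],"roll":0,"grip":100}])

```text
time_s: 3.55
position: [0.4328, 0.029, 0.1345]
tcp_rot: [[1.0, 0.004, 0.002], [0.004, -1.0, -0.001], [0.002, 0.001, -1.0]]
force: [1.0, -1.5, -1.5]
opening: 1.0
grasp_force: 0.0
```

Emit:
move_arm(increments=[{"xyz":[0,0,15],"roll":0,"grip":100},{"xyz":[0,0,10],"roll":0,"grip":100},{"xyz":[0,0,0],"roll":0,"grip":100}])

```text
time_s: 3.8
position: [0.4317, 0.0291, 0.1084]
tcp_rot: [[1.0, 0.002, -0.004], [0.002, -1.0, 0.001], [-0.004, -0.001, -1.0]]
force: [0.2, -0.2, 0.5]
opening: 1.001
grasp_force: 0.0
```

Run:
```python
from h import *
np.set_printoptions(precision=4,suppress=True)
s=bot.read_state(); print(s["position"],s["time_s"],np.abs(s["qvel"]).max())
K,T=cam("wrist"); im,d=bot.capture("wrist"); save("w2",im); P=cloud(d,K,T)
Z=P[...,2]
for n,x0,y0,lo,hi in [("cupA",.433,.03,.052,.066),("roll",.466,.202,.024,.036),("tube",.457,-.096,.084,.1)]:
    m=(d>0)&(abs(P[...,0]-x0)<.045)&(abs(P[...,1]-y0)<.045)&(Z>lo)&(Z<hi);q=P[m]
    if len(q)>5: (cx,cy),r=cv2.minEnclosingCircle(q[:,:2].astype(np.float32)*1000); print(n,len(q),np.median(q,0),cx,cy,r)
for r in bot.spot_in("cup_1","wrist"): print(w(T,r["at"]),r["conf"])
```

```text
[0.4317 0.0291 0.1084] 3.8 2.8218494212843
cupA 2336 [0.4323 0.0306 0.0591] 430.715087890625 30.440614700317383 25.186647415161133
roll 2994 [0.4656 0.2007 0.0308] 464.48577880859375 201.9381103515625 30.974767684936523
tube 1440 [ 0.4565 -0.0935  0.0939] 455.1958312988281 -95.82056427001953 15.712488174438477
[0.4343 0.0283 0.0554] 0.93
[ 0.4718 -0.2421  0.0352] 0.93
```

View pics/w2.png

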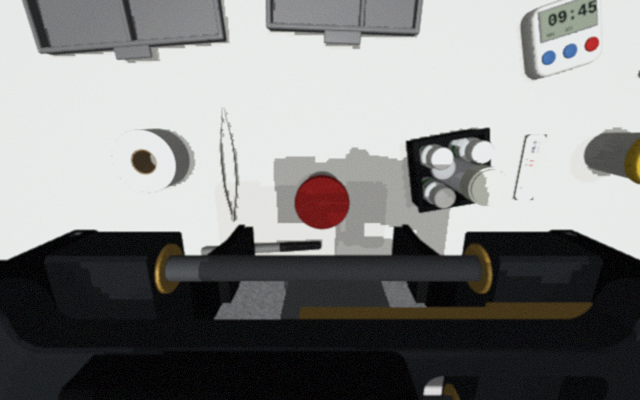

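Emit:
move_arm(increments=[{"xyz":[0,0,25],"roll":0,"grip":100},{"xyz":[0,-1,25],"roll":0,"grip":100},{"xyz":[0,0,15],"roll":0,"grip":100},{"xyz":[0,0,10],"roll":0,"grip":100},{"xyz":[0,0,0],"roll":0,"grip":100}])

```text
time_s: 4.32
position: [0.4338, 0.0305, 0.0343]
tcp_rot: [[1.0, 0.003, -0.001], [0.003, -1.0, 0.0], [-0.001, -0.0, -1.0]]
force: [-0.7, 0.7, 0.1]
opening: 0.995
grasp_force: 0.0
```

Emit:
move_arm(increments=[{"xyz":[0,0,0],"roll":0,"grip":40},{"xyz":[0,0,0],"roll":0,"grip":40},{"xyz":[0,0,0],"roll":0,"grip":40},{"xyz":[0,0,0],"roll":0,"grip":40},{"xyz":[0,0,0],"roll":0,"grip":40}])

```text
time_s: 4.73
position: [0.4341, 0.0303, 0.0357]
tcp_rot: [[1.0, 0.003, 0.002], [0.003, -1.0, -0.0], [0.002, 0.0, -1.0]]
force: [-0.3, -0.6, 0.2]
opening: 0.707
grasp_force: 0.0
```

Emit:
move_arm(increments=[{"xyz":[0,0,0],"roll":0,"grip":0},{"xyz":[0,0,0],"roll":0,"grip":0},{"xyz":[0,0,0],"roll":0,"grip":0},{"xyz":[0,0,0],"roll":0,"grip":0},{"xyz":[0,0,0],"roll":0,"grip":0}])

```text
time_s: 5.15
position: [0.4334, 0.0304, 0.0349]
tcp_rot: [[1.0, 0.003, -0.0], [0.003, -1.0, 0.0], [-0.0, -0.0, -1.0]]
force: [-0.8, -0.5, -0.4]
opening: 0.325
grasp_force: 0.0
```

Run:
```python
from h import *
np.set_printoptions(precision=4,suppress=True)
s=bot.read_state(); print(s["position"],s["time_s"],s["opening"],s["grasp_force"])
im,d=bot.capture("wrist"); a,_=bot.capture("scene")
save("w3",np.vstack([im[150:350,120:520],cv2.resize(a[150:280,190:450],(400,200))]))
```

```text
[0.4334 0.0304 0.0349] 5.15 0.32524175959059326 0.0
```

View pics/w3.png

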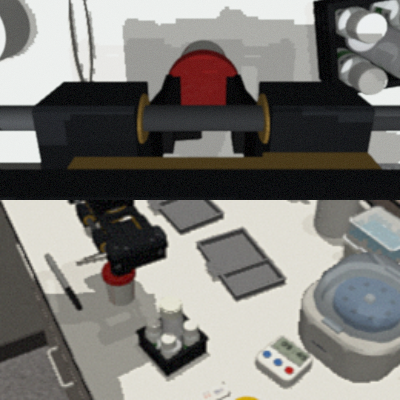

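Run:
```python
from h import *
np.set_printoptions(precision=4,suppress=True)
K,T=cam("wrist"); im,d=bot.capture("wrist"); P=cloud(d,K,T); Z=P[...,2]
red=(im[...,0]>90)&(im[...,1]<60)&(d>0)&(abs(P[...,0]-.433)<.08)
q=P[red]; print(len(q),np.percentile(q,[2,50,98],axis=0)); t=q[q[:,2]>.054]
print(cv2.minEnclosingCircle(t[:,:2].astype(np.float32)*1000))
# fingers: dark points below z .13 near tcp
m=(d>0)&(im.max(-1)<60)&(Z>.02)&(Z<.1)&(abs(P[...,0]-.433)<.04)&(abs(P[...,1]-.03)<.09)
q=P[m]
for lo in np.arange(.03,.1,.01):
    k=q[(q[:,2]>=lo)&(q[:,2]<lo+.01)]
    if len(k): L=k[k[:,1]>.03];R=k[k[:,1]<.03]; print(lo.round(2),len(k),"L",np.percentile(L,[2,98],axis=0)[:,:2].ravel() if len(L) else '',"R",np.percentile(R,[2,98],axis=0)[:,:2].ravel() if len(R) else '')
big=cv2.resize(im[180:290,230:420],(760,440),interpolation=cv2.INTER_NEAREST); save("w4",big)
```

```text
2001 [[0.4215 0.0091 0.0579]
 [0.4412 0.0301 0.0592]
 [0.4536 0.0511 0.0604]]
((433.0306396484375, 29.889760971069336), 24.144411087036133)
0.03 132 L  R [ 0.4529 -0.0599  0.4727 -0.0564]
0.05 1 L  R [0.4406 0.0103 0.4406 0.0103]
0.06 117 L [0.4272 0.0404 0.444  0.0485] R [0.4416 0.0116 0.444  0.0197]
0.07 255 L [0.4323 0.0405 0.4442 0.0486] R [0.4318 0.0117 0.4443 0.0202]
0.08 316 L [0.4361 0.0405 0.4441 0.0492] R [0.4365 0.0112 0.4442 0.0202]
0.09 352 L [0.4402 0.0411 0.4442 0.0508] R [0.4404 0.0096 0.4443 0.0195]
```

View pics/w4.png

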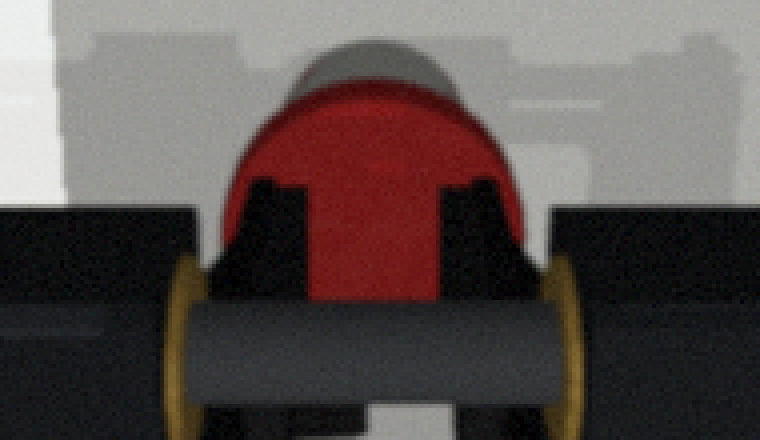

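Emit:
move_arm(increments=[{"xyz":[0,0,-30],"roll":0,"grip":50},{"xyz":[0,0,-30],"roll":0,"grip":50},{"xyz":[0,0,0],"roll":0,"grip":50},{"xyz":[0,0,0],"roll":0,"grip":50},{"xyz":[0,0,0],"roll":0,"grip":50}])

```text
time_s: 5.72
position: [0.4332, 0.0304, 0.0949]
tcp_rot: [[1.0, 0.003, -0.0], [0.003, -1.0, 0.0], [-0.0, -0.0, -1.0]]
force: [-0.6, -0.2, -0.3]
opening: 0.458
grasp_force: 0.0
```

```bash
cat > fing.py <<'E'
from h import *
np.set_printoptions(precision=4,suppress=True)
s=bot.read_state(); print(s["position"],s["time_s"],s["opening"])
K,T=cam("wrist"); im,d=bot.capture("wrist"); Tt=np.array(bot.camera_model("wrist")["tool_from_camera"]); P=cloud(d,K,Tt)
m=(d>0)&(im.max(-1)<70)&(abs(P[...,1])<.065)&(abs(P[...,0])<.03)&(P[...,2]<.03)&(P[...,2]>-.12); q=P[m]
for lo in np.arange(-.12,.03,.01):
    k=q[(q[:,2]>=lo)&(q[:,2]<lo+.01)]
    if len(k)>3:
        f=lambda a: np.percentile(a,[2,98],axis=0)[:,:2].ravel() if len(a)>2 else ''
        print(lo.round(2),len(k),"x,y lo/hi",f(k[k[:,1]>0]),f(k[k[:,1]<0]))
save("f%d"%(s["time_s"]*10),im)
a,da=bot.capture("scene"); K,T2=cam("scene"); W=cloud(da,K,T2); p=np.array(s["position"])
m=(da>0)&(a.max(-1)<70)&(np.abs(W[...,0]-p[0])<.03)&(np.abs(W[...,1]-p[1])<.07)&(W[...,2]>.02)&(W[...,2]<p[2]+.1)
q=W[m]; print("scene dark lowest",np.percentile(q,[0,1,5],axis=0)[:,2], "tcp z",p[2])
E
python3 fing.py; ls -t pics|head -1
```

```text
[0.4332 0.0304 0.0949] 5.7167 0.4581935383252457
-0.12 2839 x,y lo/hi [-0.0258  0.0009  0.0299  0.0637] [ 0.0161 -0.0643  0.0299 -0.0006]
-0.11 365 x,y lo/hi [0.0066 0.0245 0.0189 0.0251] [ 0.0063 -0.0249  0.019  -0.0243]
-0.1 366 x,y lo/hi [-0.0005  0.0245  0.0132  0.0258] [-0.0004 -0.0256  0.0131 -0.0243]
-0.09 283 x,y lo/hi [-0.009   0.0245  0.0075  0.025 ] [-0.0086 -0.0248  0.0076 -0.0244]
-0.08 610 x,y lo/hi [-0.0103  0.0199  0.0014  0.0249] [-0.0103 -0.0248  0.0013 -0.0198]
-0.07 379 x,y lo/hi [-0.0087  0.02    0.0109  0.0315] [-0.0087 -0.0314  0.0108 -0.0199]
-0.06 376 x,y lo/hi [0.0032 0.0199 0.0108 0.0297] [ 0.0029 -0.0283  0.0108 -0.0199]
-0.05 311 x,y lo/hi [-0.0008  0.0198  0.0106  0.0282] [-0.0014 -0.0277  0.0107 -0.0198]
-0.04 262 x,y lo/hi [-0.0058  0.0199  0.0106  0.0284] [-0.007  -0.0277  0.0107 -0.0198]
-0.03 7 x,y lo/hi [0.0084 0.022  0.0084 0.0232] [-0.0084 -0.0224  0.0075 -0.0199]
scene dark lowest [0.1221 0.1229 0.1244] tcp z 0.09485058104565779
f57.png
```

Emit:
move_arm(increments=[{"xyz":[0,0,0],"roll":0,"grip":100},{"xyz":[0,0,0],"roll":0,"grip":100},{"xyz":[0,0,0],"roll":0,"grip":100},{"xyz":[0,0,0],"roll":0,"grip":100},{"xyz":[0,0,10],"roll":0,"grip":100}])

```text
time_s: 6.23
position: [0.4346, 0.0302, 0.0857]
tcp_rot: [[1.0, 0.003, 0.003], [0.003, -1.0, -0.001], [0.003, 0.001, -1.0]]
force: [0.6, -0.8, -0.2]
opening: 0.795
grasp_force: 0.0
```

Emit:
move_arm(increments=[{"xyz":[0,0,10],"roll":0,"grip":100},{"xyz":[0,0,20],"roll":0,"grip":100},{"xyz":[0,0,20],"roll":0,"grip":100},{"xyz":[0,0,20],"roll":0,"grip":100},{"xyz":[0,0,10],"roll":0,"grip":100}])

```text
time_s: 6.65
position: [0.4327, 0.0305, 0.0032]
tcp_rot: [[1.0, 0.003, -0.002], [0.003, -1.0, 0.0], [-0.002, -0.0, -1.0]]
force: [0.2, -0.3, -0.2]
opening: 0.996
grasp_force: 0.0
```

Emit:
move_arm(increments=[{"xyz":[0,0,0],"roll":0,"grip":45},{"xyz":[0,0,0],"roll":0,"grip":45},{"xyz":[0,0,0],"roll":0,"grip":45},{"xyz":[0,0,0],"roll":0,"grip":45},{"xyz":[0,0,0],"roll":0,"grip":45}])

```text
time_s: 7.07
position: [0.4342, 0.0303, 0.0058]
tcp_rot: [[1.0, 0.003, 0.002], [0.003, -1.0, -0.0], [0.002, 0.0, -1.0]]
force: [-0.8, 0.6, -0.6]
opening: 0.706
grasp_force: 0.0
```

Emit:
move_arm(increments=[{"xyz":[0,0,0],"roll":0,"grip":45},{"xyz":[0,0,0],"roll":0,"grip":45},{"xyz":[0,0,0],"roll":0,"grip":45},{"xyz":[0,0,0],"roll":0,"grip":45}])

```text
time_s: 7.4
position: [0.4339, 0.0303, 0.0055]
tcp_rot: [[1.0, 0.003, 0.001], [0.003, -1.0, -0.0], [0.001, 0.0, -1.0]]
force: [-0.4, -0.1, 6.2]
opening: 0.558
grasp_force: 30.0
```

Emit:
move_arm(increments=[{"xyz":[0,0,-10],"roll":0,"grip":45},{"xyz":[0,0,-20],"roll":0,"grip":45},{"xyz":[0,0,-25],"roll":0,"grip":45},{"xyz":[0,0,-15],"roll":0,"grip":45},{"xyz":[0,0,0],"roll":0,"grip":45}])

```text
time_s: 7.82
position: [0.4352, 0.0302, 0.0772]
tcp_rot: [[1.0, 0.003, 0.005], [0.003, -1.0, -0.001], [0.005, 0.001, -1.0]]
force: [-0.0, 0.2, -1.0]
opening: 0.56
grasp_force: 30.0
```

Run:
```python
from h import *
im,d=bot.capture("wrist"); a,_=bot.capture("scene")
save("w5",np.vstack([cv2.resize(im,(480,300)),cv2.resize(a[120:270,160:400],(480,300))]))
```

```text
(no output)
```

View pics/w5.png

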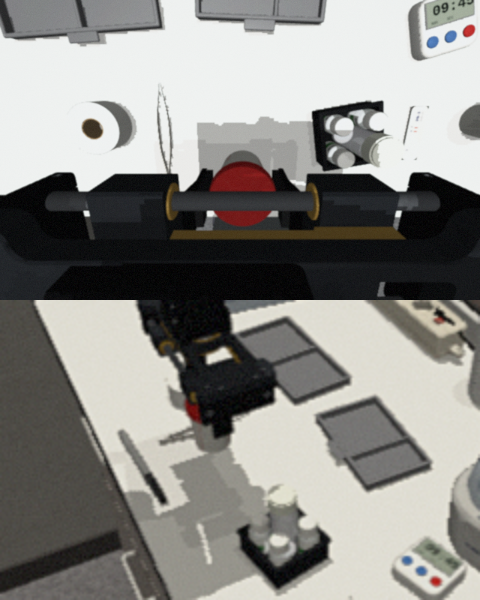

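Emit:
move_arm(increments=[{"xyz":[20,-15,0],"roll":0,"grip":45},{"xyz":[32,-24,0],"roll":0,"grip":45},{"xyz":[32,-24,0],"roll":0,"grip":45},{"xyz":[32,-24,0],"roll":0,"grip":45},{"xyz":[32,-24,0],"roll":0,"grip":45}])

```text
time_s: 8.33
position: [0.5812, 0.1429, 0.0731]
tcp_rot: [[1.0, 0.003, -0.003], [0.003, -1.0, -0.0], [-0.003, 0.0, -1.0]]
force: [1.0, -0.5, -0.8]
opening: 0.565
grasp_force: 30.0
```

Emit:
move_arm(increments=[{"xyz":[22,-18,0],"roll":0,"grip":45},{"xyz":[14,-10,0],"roll":0,"grip":45},{"xyz":[0,0,10],"roll":0,"grip":45},{"xyz":[0,0,10],"roll":0,"grip":45},{"xyz":[0,0,0],"roll":0,"grip":45}])

```text
time_s: 8.75
position: [0.6123, 0.1688, 0.0505]
tcp_rot: [[1.0, 0.003, -0.01], [0.003, -1.0, -0.001], [-0.01, 0.001, -1.0]]
force: [-0.3, -0.9, -1.3]
opening: 0.56
grasp_force: 30.0
```

```bash
cat > tr.py <<'E'
from h import *
import sys
np.set_printoptions(precision=4,suppress=True)
s=bot.read_state(); print(s["position"],s["time_s"],s["opening"],np.abs(s["qvel"]).max())
K,T=cam("wrist"); im,d=bot.capture("wrist"); P=cloud(d,K,T); Z=P[...,2]
save(sys.argv[1],im); np.savez(sys.argv[1],im=im,d=d,P=P)
for l,y0 in [("long_tray",.21),("short_tray",.01)]:
    m=(d>0)&(abs(P[...,0]-.62)<.09)&(abs(P[...,1]-y0)<.1)&(Z>.009)&(Z<.018);q=P[m][:,:2]*1000
    if len(q)>50: print(l,len(q),cv2.minAreaRect(q.astype(np.float32)),np.percentile(q,[1,99],axis=0).ravel())
E
python3 tr.py w6
```

```text
[0.6123 0.1688 0.0505] 8.75 0.5598526337542273 1.7881569228388523
long_tray 2732 ((613.8065185546875, 210.28594970703125), (88.51112365722656, 174.02105712890625), 4.015720844268799) [570.3016 124.1241 662.7011 297.8782]
short_tray 3593 ((623.8837890625, 10.721229553222656), (141.06211853027344, 94.0879898071289), 88.15936279296875) [580.8734 -59.0267 671.7175  80.8144]
```

View pics/w6.png

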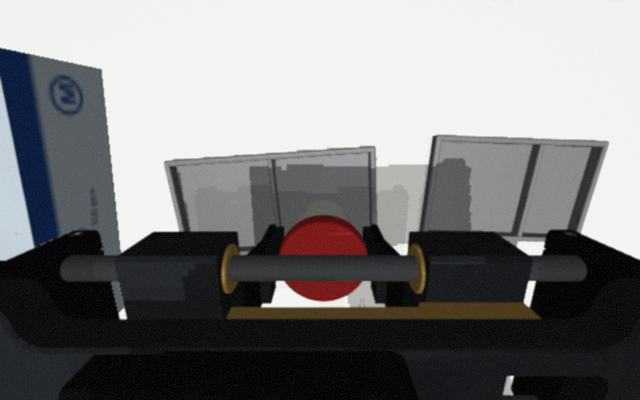

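Emit:
move_arm(increments=[{"xyz":[3,0,0],"roll":0,"grip":45},{"xyz":[0,0,10],"roll":0,"grip":45},{"xyz":[0,0,10],"roll":0,"grip":45},{"xyz":[0,0,0],"roll":0,"grip":45},{"xyz":[0,0,0],"roll":0,"grip":45}])

```text
time_s: 9.22
position: [0.619, 0.1695, 0.0339]
tcp_rot: [[1.0, 0.002, -0.002], [0.002, -1.0, -0.0], [-0.002, 0.0, -1.0]]
force: [-0.4, -0.0, 0.6]
opening: 0.562
grasp_force: 30.0
```

Emit:
move_arm(increments=[{"xyz":[0,0,0],"roll":0,"grip":45},{"xyz":[0,0,0],"roll":0,"grip":45}])

```text
time_s: 9.38
position: [0.6204, 0.1699, 0.0353]
tcp_rot: [[1.0, 0.003, 0.001], [0.003, -1.0, 0.0], [0.001, -0.0, -1.0]]
force: [-0.9, 0.2, -0.0]
opening: 0.558
grasp_force: 30.0
```

Emit:
move_arm(increments=[{"xyz":[-2,1,10],"roll":0,"grip":45},{"xyz":[-1,0,8],"roll":0,"grip":45},{"xyz":[0,0,5],"roll":0,"grip":45},{"xyz":[0,0,0],"roll":0,"grip":45},{"xyz":[0,0,0],"roll":0,"grip":45}])

```text
time_s: 9.8
position: [0.6165, 0.1689, 0.0111]
tcp_rot: [[1.0, 0.003, -0.002], [0.003, -1.0, -0.0], [-0.002, 0.0, -1.0]]
force: [0.2, 0.2, 0.1]
opening: 0.562
grasp_force: 30.0
```

Emit:
move_arm(increments=[{"xyz":[0,0,1],"roll":0,"grip":45},{"xyz":[0,0,1],"roll":0,"grip":45},{"xyz":[0,0,0],"roll":0,"grip":45}])

```text
time_s: 10.05
position: [0.6173, 0.1689, 0.01]
tcp_rot: [[1.0, 0.003, 0.0], [0.003, -1.0, 0.0], [0.0, -0.0, -1.0]]
force: [0.4, 0.9, 0.1]
opening: 0.558
grasp_force: 30.0
```

Emit:
move_arm(increments=[{"xyz":[0,0,1],"roll":0,"grip":45},{"xyz":[0,0,0],"roll":0,"grip":45},{"xyz":[0,0,0],"roll":0,"grip":45}])

```text
time_s: 10.3
position: [0.6171, 0.1689, 0.009]
tcp_rot: [[1.0, 0.003, 0.0], [0.003, -1.0, 0.0], [0.0, -0.0, -1.0]]
force: [0.3, -0.7, -0.4]
opening: 0.56
grasp_force: 30.0
```

Emit:
move_arm(increments=[{"xyz":[0,0,1],"roll":0,"grip":45},{"xyz":[0,0,0],"roll":0,"grip":45},{"xyz":[0,0,0],"roll":0,"grip":45}])

```text
time_s: 10.55
position: [0.6175, 0.1689, 0.0086]
tcp_rot: [[1.0, 0.003, 0.001], [0.003, -1.0, 0.0], [0.001, -0.0, -1.0]]
force: [-0.4, -0.3, 2.8]
opening: 0.558
grasp_force: 30.0
```

Emit:
move_arm(increments=[{"xyz":[0,0,0],"roll":0,"grip":80},{"xyz":[0,0,0],"roll":0,"grip":80},{"xyz":[0,0,0],"roll":0,"grip":80},{"xyz":[0,0,0],"roll":0,"grip":80},{"xyz":[0,0,-5],"roll":0,"grip":80}])

```text
time_s: 10.97
position: [0.616, 0.1688, 0.0119]
tcp_rot: [[1.0, 0.003, -0.003], [0.003, -1.0, -0.0], [-0.003, 0.0, -1.0]]
force: [-0.1, 0.0, -0.2]
opening: 0.783
grasp_force: 0.0
```

Emit:
move_arm(increments=[{"xyz":[0,0,-10],"roll":0,"grip":80},{"xyz":[0,0,-20],"roll":0,"grip":80},{"xyz":[0,0,-25],"roll":0,"grip":100},{"xyz":[0,0,-10],"roll":0,"grip":100},{"xyz":[-20,-4,0],"roll":0,"grip":100}])

```text
time_s: 11.38
position: [0.6047, 0.1725, 0.0825]
tcp_rot: [[1.0, 0.001, 0.015], [0.001, -1.0, 0.001], [0.015, -0.001, -1.0]]
force: [1.1, 1.7, 0.7]
opening: 0.938
grasp_force: 0.0
```

Emit:
move_arm(increments=[{"xyz":[-35,-8,0],"roll":0,"grip":100},{"xyz":[-35,-8,0],"roll":0,"grip":100},{"xyz":[-35,-8,0],"roll":0,"grip":100},{"xyz":[-20,-4,0],"roll":0,"grip":100},{"xyz":[-7,-1,0],"roll":0,"grip":100}])

```text
time_s: 11.8
position: [0.46, 0.2018, 0.0781]
tcp_rot: [[1.0, 0.005, -0.005], [0.005, -1.0, -0.001], [-0.005, 0.001, -1.0]]
force: [-0.6, 0.9, -0.3]
opening: 0.996
grasp_force: 0.0
```

Emit:
move_arm(increments=[{"xyz":[0,0,0],"roll":0,"grip":100},{"xyz":[0,0,0],"roll":0,"grip":100},{"xyz":[0,0,0],"roll":0,"grip":100}])

```text
time_s: 12.05
position: [0.4681, 0.2015, 0.0784]
tcp_rot: [[1.0, 0.002, 0.004], [0.002, -1.0, 0.001], [0.004, -0.001, -1.0]]
force: [0.3, -0.1, 0.4]
opening: 0.998
grasp_force: 0.0
```

```bash
cat > ob.py <<'E'
from h import *
import sys
np.set_printoptions(precision=4,suppress=True)
s=bot.read_state(); print(s["position"],s["time_s"],s["opening"],np.abs(s["qvel"]).max())
K,T=cam("wrist"); im,d=bot.capture("wrist"); P=cloud(d,K,T); Z=P[...,2]; save(sys.argv[1],im)
for n,x0,y0,lo,hi,r0 in [("cupA",.617,.169,.055,.07,.04),("roll",.466,.202,.024,.036,.045),("tube",.457,-.096,.088,.1,.03),("cupB",.474,-.264,.052,.066,.04)]:
    if n=="roll" and len(sys.argv)>2: x0,y0,lo,hi=.612,.252,.026,.04
    if n=="cupB" and len(sys.argv)>3: x0,y0,lo,hi=.629,.036,.055,.07
    m=(d>0)&(im.max(-1)>75)&(abs(P[...,0]-x0)<r0)&(abs(P[...,1]-y0)<r0)&(Z>lo)&(Z<hi);q=P[m]
    if len(q)>5: (cx,cy),r=cv2.minEnclosingCircle(q[:,:2].astype(np.float32)*1000); print(n,len(q),np.median(q,0),cx,cy,r,"z5-95",np.percentile(q[:,2],[5,95]))
E
python3 ob.py w7
```

```text
[0.4681 0.2015 0.0784] 12.05 0.9981084471420812 0.3006576939023908
cupA 2739 [0.6046 0.1692 0.0621] 612.372802734375 168.9114227294922 24.873422622680664 z5-95 [0.0607 0.0634]
roll 3019 [0.4667 0.202  0.031 ] 464.1918640136719 202.0703582763672 30.666866302490234 z5-95 [0.0297 0.0321]
```

View pics/w7.png

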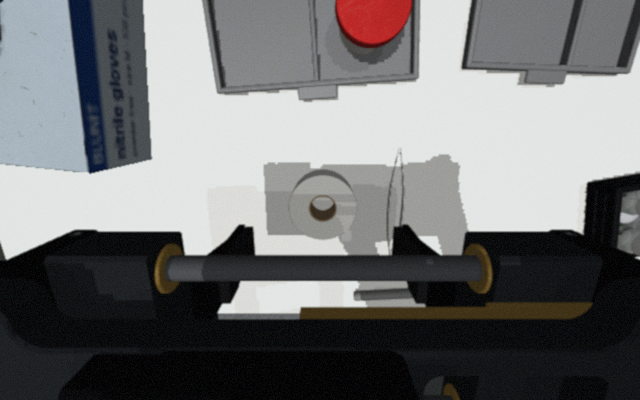

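Emit:
move_arm(increments=[{"xyz":[-1,0,20],"roll":0,"grip":87},{"xyz":[0,0,25],"roll":0,"grip":87},{"xyz":[0,0,20],"roll":0,"grip":87},{"xyz":[0,0,13],"roll":0,"grip":87},{"xyz":[0,0,5],"roll":0,"grip":87}])

```text
time_s: 12.52
position: [0.4646, 0.2009, -0.0072]
tcp_rot: [[1.0, 0.002, -0.002], [0.002, -1.0, -0.0], [-0.002, 0.0, -1.0]]
force: [-0.7, -0.1, -0.2]
opening: 0.872
grasp_force: 0.0
```

Emit:
move_arm(increments=[{"xyz":[0,0,5],"roll":0,"grip":87},{"xyz":[0,0,4],"roll":0,"grip":87},{"xyz":[0,0,0],"roll":0,"grip":87},{"xyz":[0,0,0],"roll":0,"grip":87},{"xyz":[0,0,0],"roll":0,"grip":87}])

```text
time_s: 12.93
position: [0.4647, 0.2016, -0.0134]
tcp_rot: [[1.0, 0.003, 0.002], [0.003, -1.0, 0.0], [0.002, -0.0, -1.0]]
force: [0.3, -0.7, -1.0]
opening: 0.868
grasp_force: 0.0
```

Emit:
move_arm(increments=[{"xyz":[0,0,0],"roll":0,"grip":60},{"xyz":[0,0,0],"roll":0,"grip":60},{"xyz":[0,0,0],"roll":0,"grip":60},{"xyz":[0,0,0],"roll":0,"grip":60},{"xyz":[0,0,0],"roll":0,"grip":60}])

```text
time_s: 13.35
position: [0.4642, 0.2015, -0.0137]
tcp_rot: [[1.0, 0.003, 0.001], [0.003, -1.0, 0.0], [0.001, -0.0, -1.0]]
force: [-0.2, -0.1, 2.3]
opening: 0.684
grasp_force: 30.0
```

Emit:
move_arm(increments=[{"xyz":[0,0,0],"roll":0,"grip":60},{"xyz":[0,0,0],"roll":0,"grip":60}])

```text
time_s: 13.52
position: [0.4642, 0.2015, -0.0137]
tcp_rot: [[1.0, 0.003, 0.001], [0.003, -1.0, 0.0], [0.001, -0.0, -1.0]]
force: [-0.1, 0.6, 4.5]
opening: 0.686
grasp_force: 30.0
```

Emit:
move_arm(increments=[{"xyz":[0,0,-10],"roll":0,"grip":60},{"xyz":[0,0,-20],"roll":0,"grip":60},{"xyz":[0,0,-25],"roll":0,"grip":60},{"xyz":[0,0,-15],"roll":0,"grip":60},{"xyz":[0,0,0],"roll":0,"grip":60}])

```text
time_s: 13.93
position: [0.4661, 0.2019, 0.059]
tcp_rot: [[1.0, 0.003, 0.006], [0.003, -1.0, 0.001], [0.006, -0.001, -1.0]]
force: [0.7, -0.3, -0.7]
opening: 0.68
grasp_force: 30.0
```

Run:
```python
from h import *
P=np.load("top.npz")["P"];d=np.load("top.npz")["d"]
for lo,hi in [(.06,.085),(.085,.14)]:
  for x in np.arange(.54,.7,.04):
    m=(d>0)&(P[...,1]>.25)&(P[...,1]<.6)&(P[...,2]>lo)&(P[...,2]<hi)&(abs(P[...,0]-x)<.02)
    if m.sum()>3: print(lo,x.round(2),np.percentile(P[m][:,1],[1,99]).round(3),P[m][:,2].max().round(3))
```

```text
0.06 0.54 [0.363 0.484] 0.079
0.06 0.58 [0.359 0.479] 0.083
0.06 0.62 [0.354 0.476] 0.085
0.06 0.66 [0.35  0.471] 0.085
0.085 0.62 [0.392 0.437] 0.113
0.085 0.66 [0.408 0.425] 0.101
```

Emit:
move_arm(increments=[{"xyz":[20,-6,0],"roll":0,"grip":60},{"xyz":[35,-12,0],"roll":0,"grip":60},{"xyz":[35,-12,0],"roll":0,"grip":60},{"xyz":[30,-12,0],"roll":0,"grip":60},{"xyz":[18,-7,0],"roll":0,"grip":60}])

```text
time_s: 14.35
position: [0.6056, 0.2519, 0.0556]
tcp_rot: [[1.0, 0.003, 0.003], [0.003, -1.0, 0.001], [0.003, -0.001, -1.0]]
force: [0.4, 0.5, -0.7]
opening: 0.685
grasp_force: 30.0
```

Emit:
move_arm(increments=[{"xyz":[8,-2,0],"roll":0,"grip":60},{"xyz":[0,0,0],"roll":0,"grip":60},{"xyz":[0,0,0],"roll":0,"grip":60},{"xyz":[0,0,0],"roll":0,"grip":60},{"xyz":[0,0,0],"roll":0,"grip":60}])

```text
time_s: 14.77
position: [0.6077, 0.2523, 0.0555]
tcp_rot: [[1.0, 0.003, -0.003], [0.003, -1.0, -0.001], [-0.003, 0.001, -1.0]]
force: [0.1, -0.4, -0.9]
opening: 0.685
grasp_force: 30.0
```

Emit:
move_arm(increments=[{"xyz":[1,0,15],"roll":0,"grip":60},{"xyz":[0,0,20],"roll":0,"grip":60},{"xyz":[0,0,10],"roll":0,"grip":60},{"xyz":[0,0,0],"roll":0,"grip":60},{"xyz":[0,0,0],"roll":0,"grip":60}])

```text
time_s: 15.18
position: [0.6097, 0.2526, 0.0105]
tcp_rot: [[1.0, 0.003, -0.002], [0.003, -1.0, -0.0], [-0.002, 0.0, -1.0]]
force: [0.5, 0.6, -0.8]
opening: 0.686
grasp_force: 30.0
```

Emit:
move_arm(increments=[{"xyz":[0,0,0],"roll":0,"grip":60},{"xyz":[0,0,0],"roll":0,"grip":60}])

```text
time_s: 15.35
position: [0.6117, 0.2531, 0.0121]
tcp_rot: [[1.0, 0.003, 0.002], [0.003, -1.0, 0.0], [0.002, -0.0, -1.0]]
force: [0.8, -0.4, -0.9]
opening: 0.682
grasp_force: 30.0
```

```bash
python3 ob.py w8 1; python3 tr.py w8
```

```text
[0.6117 0.2531 0.0121] 15.35 0.6818111082431783 0.13043074109732783
cupA 1408 [0.6317 0.1697 0.0621] 625.3594360351562 168.58016967773438 22.071043014526367 z5-95 [0.0601 0.0631]
roll 360 [0.6396 0.2534 0.0343] 625.5133056640625 253.5799560546875 26.960115432739258 z5-95 [0.0282 0.0393]
[0.6116 0.2531 0.0121] 15.4 0.6843692785861871 0.2435476614271866
long_tray 3575 ((608.21337890625, 209.96571350097656), (99.7035140991211, 174.02757263183594), 4.072071552276611) [559.7573 125.8831 662.5074 298.2468]
short_tray 1435 ((625.181396484375, 57.115509033203125), (103.03416442871094, 57.92841720581055), 18.643543243408203) [585.7322  16.4976 672.5315  81.115 ]
```

View pics/w8.png

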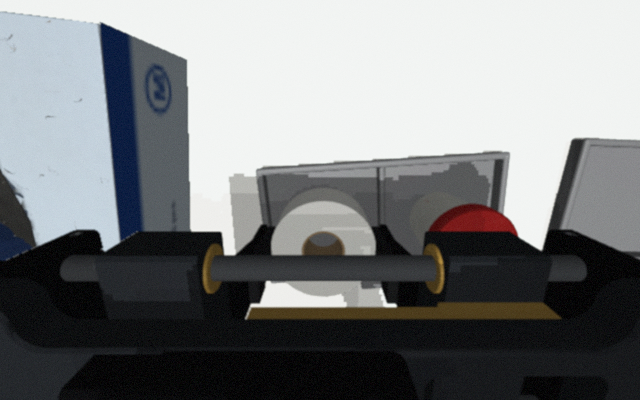

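Emit:
move_arm(increments=[{"xyz":[-1,1,8],"roll":0,"grip":60},{"xyz":[0,0,8],"roll":0,"grip":60},{"xyz":[0,0,4],"roll":0,"grip":60},{"xyz":[0,0,0],"roll":0,"grip":60},{"xyz":[0,0,0],"roll":0,"grip":60}])

```text
time_s: 15.87
position: [0.6095, 0.2518, -0.0098]
tcp_rot: [[1.0, 0.003, -0.001], [0.003, -1.0, -0.0], [-0.001, 0.0, -1.0]]
force: [-0.7, 0.3, -0.7]
opening: 0.681
grasp_force: 30.0
```

Emit:
move_arm(increments=[{"xyz":[0,0,1.5],"roll":0,"grip":60},{"xyz":[0,0,0],"roll":0,"grip":60},{"xyz":[0,0,0],"roll":0,"grip":60}])

```text
time_s: 16.12
position: [0.6099, 0.2519, -0.0105]
tcp_rot: [[1.0, 0.003, 0.0], [0.003, -1.0, 0.0], [0.0, -0.0, -1.0]]
force: [0.8, -0.1, -1.0]
opening: 0.681
grasp_force: 30.0
```

Emit:
move_arm(increments=[{"xyz":[0,0,1],"roll":0,"grip":60},{"xyz":[0,0,0],"roll":0,"grip":60},{"xyz":[0,0,0],"roll":0,"grip":60}])

```text
time_s: 16.37
position: [0.61, 0.2519, -0.0107]
tcp_rot: [[1.0, 0.003, 0.0], [0.003, -1.0, -0.0], [0.0, 0.0, -1.0]]
force: [-0.9, -0.1, 5.8]
opening: 0.682
grasp_force: 30.0
```

Emit:
move_arm(increments=[{"xyz":[0,0,0],"roll":0,"grip":78},{"xyz":[0,0,0],"roll":0,"grip":78},{"xyz":[0,0,0],"roll":0,"grip":78},{"xyz":[0,0,0],"roll":0,"grip":78},{"xyz":[0,0,-5],"roll":0,"grip":78}])

```text
time_s: 16.78
position: [0.6089, 0.2516, -0.0077]
tcp_rot: [[1.0, 0.003, -0.002], [0.003, -1.0, -0.001], [-0.002, 0.001, -1.0]]
force: [-0.3, 0.9, -0.5]
opening: 0.776
grasp_force: 0.0
```

Emit:
move_arm(increments=[{"xyz":[0,0,-10],"roll":0,"grip":78},{"xyz":[0,0,-25],"roll":0,"grip":78},{"xyz":[0,0,-30],"roll":0,"grip":90},{"xyz":[0,0,-25],"roll":0,"grip":100},{"xyz":[0,0,-10],"roll":0,"grip":100}])

```text
time_s: 17.2
position: [0.6127, 0.2526, 0.0984]
tcp_rot: [[1.0, 0.003, 0.008], [0.003, -1.0, 0.002], [0.008, -0.002, -1.0]]
force: [1.1, 0.4, 0.8]
opening: 0.926
grasp_force: 0.0
```

Emit:
move_arm(increments=[{"xyz":[-5,18,0],"roll":0,"grip":100},{"xyz":[-10,37,0],"roll":0,"grip":100},{"xyz":[-10,37,0],"roll":0,"grip":100},{"xyz":[-10,37,0],"roll":0,"grip":100},{"xyz":[-10,37,0],"roll":0,"grip":100}])

```text
time_s: 17.62
position: [0.5644, 0.0846, 0.0935]
tcp_rot: [[1.0, 0.004, -0.0], [0.004, -1.0, -0.0], [-0.0, 0.0, -1.0]]
force: [0.8, -0.7, 0.7]
opening: 0.996
grasp_force: 0.0
```

Emit:
move_arm(increments=[{"xyz":[-10,37,0],"roll":0,"grip":100},{"xyz":[-10,37,0],"roll":0,"grip":100},{"xyz":[-10,37,0],"roll":0,"grip":100},{"xyz":[-10,37,0],"roll":0,"grip":100},{"xyz":[-10,37,0],"roll":0,"grip":100}])

```text
time_s: 18.03
position: [0.515, -0.1009, 0.0935]
tcp_rot: [[1.0, 0.003, -0.0], [0.003, -1.0, 0.0], [-0.0, -0.0, -1.0]]
force: [-0.0, -0.2, -0.1]
opening: 0.998
grasp_force: 0.0
```

Emit:
move_arm(increments=[{"xyz":[-10,37,0],"roll":0,"grip":100},{"xyz":[-10,37,0],"roll":0,"grip":100},{"xyz":[-10,37,0],"roll":0,"grip":100},{"xyz":[-7,37,0],"roll":0,"grip":100},{"xyz":[-4,17,0],"roll":0,"grip":100}])

```text
time_s: 18.45
position: [0.475, -0.2695, 0.0937]
tcp_rot: [[1.0, -0.0, 0.002], [-0.0, -1.0, -0.003], [0.002, 0.003, -1.0]]
force: [-0.5, -0.5, -0.4]
opening: 1.0
grasp_force: 0.0
```

Emit:
move_arm(increments=[{"xyz":[0,0,0],"roll":0,"grip":100},{"xyz":[0,0,0],"roll":0,"grip":100},{"xyz":[0,0,0],"roll":0,"grip":100}])

```text
time_s: 18.7
position: [0.4748, -0.2633, 0.0932]
tcp_rot: [[1.0, 0.003, -0.001], [0.003, -1.0, 0.001], [-0.001, -0.001, -1.0]]
force: [0.6, -0.1, -0.3]
opening: 0.999
grasp_force: 0.0
```

```bash
python3 ob.py w9 1
```

```text
[ 0.4748 -0.2633  0.0932] 18.7 0.9988881587802917 1.349765527708022
tube 94 [ 0.4691 -0.1001  0.0911] 468.1297607421875 -99.26948547363281 7.80833101272583 z5-95 [0.0882 0.093 ]
cupB 2604 [ 0.4732 -0.2652  0.0591] 471.5766296386719 -264.8388366699219 25.33770179748535 z5-95 [0.0577 0.0602]
```

View pics/w9.png

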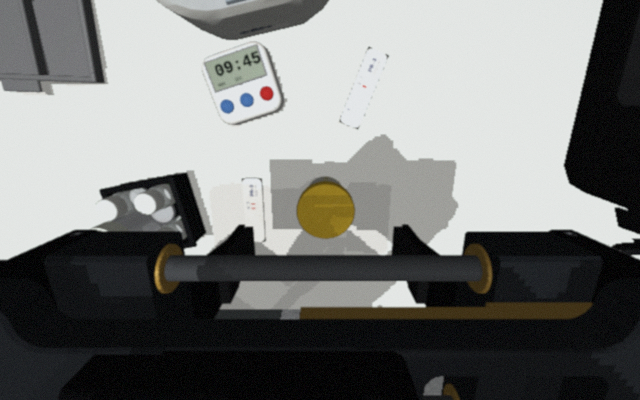

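Emit:
move_arm(increments=[{"xyz":[-2,1.5,20],"roll":0,"grip":100},{"xyz":[0,0,25],"roll":0,"grip":100},{"xyz":[0,0,20],"roll":0,"grip":100},{"xyz":[0,0,15],"roll":0,"grip":90},{"xyz":[0,0,8],"roll":0,"grip":90}])

```text
time_s: 19.17
position: [0.4726, -0.2633, 0.0037]
tcp_rot: [[1.0, 0.005, -0.003], [0.005, -1.0, 0.003], [-0.003, -0.003, -1.0]]
force: [-0.6, -0.0, 1.0]
opening: 0.938
grasp_force: 0.0
```

Emit:
move_arm(increments=[{"xyz":[0,0,0],"roll":0,"grip":70},{"xyz":[0,0,0],"roll":0,"grip":45},{"xyz":[0,0,0],"roll":0,"grip":45},{"xyz":[0,0,0],"roll":0,"grip":45},{"xyz":[0,0,0],"roll":0,"grip":45}])

```text
time_s: 19.58
position: [0.474, -0.2664, 0.0065]
tcp_rot: [[1.0, 0.003, 0.002], [0.003, -1.0, -0.001], [0.002, 0.001, -1.0]]
force: [-0.4, -0.4, 0.2]
opening: 0.607
grasp_force: 0.0
```

Emit:
move_arm(increments=[{"xyz":[0,0,0],"roll":0,"grip":45},{"xyz":[0,0,0],"roll":0,"grip":45},{"xyz":[0,0,0],"roll":0,"grip":45},{"xyz":[0,0,0],"roll":0,"grip":45}])

```text
time_s: 19.92
position: [0.4738, -0.2664, 0.0063]
tcp_rot: [[1.0, 0.003, 0.001], [0.003, -1.0, -0.001], [0.001, 0.001, -1.0]]
force: [0.3, 0.9, 5.3]
opening: 0.559
grasp_force: 30.0
```

Emit:
move_arm(increments=[{"xyz":[0,0,-12],"roll":0,"grip":45},{"xyz":[0,0,-28],"roll":0,"grip":45},{"xyz":[0,0,-30],"roll":0,"grip":45},{"xyz":[0,0,-28],"roll":0,"grip":45},{"xyz":[0,0,-12],"roll":0,"grip":45}])

```text
time_s: 20.33
position: [0.4746, -0.2672, 0.1186]
tcp_rot: [[1.0, 0.003, 0.004], [0.003, -1.0, -0.003], [0.004, 0.003, -1.0]]
force: [0.7, -0.4, -0.3]
opening: 0.563
grasp_force: 30.0
```

Emit:
move_arm(increments=[{"xyz":[4,-20,0],"roll":0,"grip":45},{"xyz":[6,-36,0],"roll":0,"grip":45},{"xyz":[6,-36,0],"roll":0,"grip":45},{"xyz":[6,-36,0],"roll":0,"grip":45},{"xyz":[6,-36,0],"roll":0,"grip":45}])

```text
time_s: 20.75
position: [0.5004, -0.1006, 0.1153]
tcp_rot: [[1.0, 0.002, -0.001], [0.002, -1.0, 0.0], [-0.001, -0.0, -1.0]]
force: [0.5, 0.1, -1.6]
opening: 0.56
grasp_force: 30.0
```

Emit:
move_arm(increments=[{"xyz":[6,-36,0],"roll":0,"grip":45},{"xyz":[10,-36,0],"roll":0,"grip":45},{"xyz":[18,-32,0],"roll":0,"grip":45},{"xyz":[28,-24,0],"roll":0,"grip":45},{"xyz":[28,-10,0],"roll":0,"grip":45}])

```text
time_s: 21.17
position: [0.5895, 0.0403, 0.1152]
tcp_rot: [[1.0, 0.006, -0.002], [0.006, -1.0, 0.001], [-0.002, -0.001, -1.0]]
force: [0.8, -0.7, -1.3]
opening: 0.562
grasp_force: 30.0
```

Emit:
move_arm(increments=[{"xyz":[24,0,0],"roll":0,"grip":45},{"xyz":[12,0,10],"roll":0,"grip":45},{"xyz":[0,0,20],"roll":0,"grip":45},{"xyz":[0,0,20],"roll":0,"grip":45},{"xyz":[0,0,0],"roll":0,"grip":45}])

```text
time_s: 21.58
position: [0.6228, 0.0368, 0.0611]
tcp_rot: [[1.0, 0.003, -0.009], [0.003, -1.0, 0.001], [-0.009, -0.001, -1.0]]
force: [-0.4, 0.1, -0.7]
opening: 0.558
grasp_force: 30.0
```

Emit:
move_arm(increments=[{"xyz":[0,0,0],"roll":0,"grip":45},{"xyz":[0,0,0],"roll":0,"grip":45},{"xyz":[0,0,0],"roll":0,"grip":45}])

```text
time_s: 21.83
position: [0.6274, 0.0362, 0.0668]
tcp_rot: [[1.0, 0.003, 0.002], [0.003, -1.0, -0.0], [0.002, 0.0, -1.0]]
force: [-0.7, 0.4, -0.2]
opening: 0.558
grasp_force: 30.0
```

```bash
python3 ob.py w10 1 1; python3 tr.py w10
```

```text
[0.6274 0.0362 0.0668] 21.8333 0.5576123529003233 0.4317070834962143
cupA 1826 [0.6252 0.1713 0.062 ] 615.5121459960938 168.93003845214844 24.93064308166504 z5-95 [0.0596 0.063 ]
roll 2564 [0.6215 0.2464 0.0337] 610.8351440429688 251.63075256347656 31.28699493408203 z5-95 [0.0282 0.0349]
cupB 85 [0.6434 0.038  0.0665] 636.1292114257812 37.6663818359375 16.22406005859375 z5-95 [0.0637 0.0696]
[0.6274 0.0362 0.0669] 21.8833 0.562281099980353 0.1681955108239059
long_tray 2467 ((622.447998046875, 211.025390625), (71.25568389892578, 174.9143829345703), 4.0847368240356445) [601.0508 123.3632 662.4419 297.5175]
short_tray 2218 ((626.3294677734375, 10.399246215820312), (140.04550170898438, 89.20353698730469), 88.13294219970703) [581.8857 -59.401  672.2372  79.611 ]
```

View pics/w10.png

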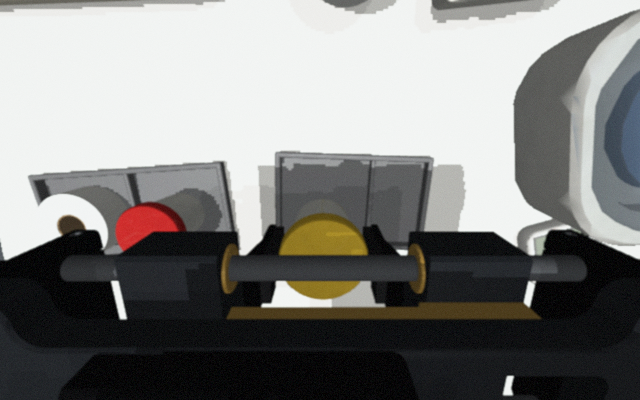

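Emit:
move_arm(increments=[{"xyz":[0,0,15],"roll":0,"grip":45},{"xyz":[0,0,20],"roll":0,"grip":45},{"xyz":[0,0,13],"roll":0,"grip":45},{"xyz":[0,0,5],"roll":0,"grip":45},{"xyz":[0,0,0],"roll":0,"grip":45}])

```text
time_s: 22.35
position: [0.6254, 0.0365, 0.0113]
tcp_rot: [[1.0, 0.003, -0.003], [0.003, -1.0, 0.0], [-0.003, -0.0, -1.0]]
force: [-0.3, -0.4, -0.7]
opening: 0.562
grasp_force: 30.0
```

Emit:
move_arm(increments=[{"xyz":[0,0,0],"roll":0,"grip":45},{"xyz":[0,0,0],"roll":0,"grip":45},{"xyz":[0,0,2],"roll":0,"grip":45},{"xyz":[0,0,0],"roll":0,"grip":45},{"xyz":[0,0,0],"roll":0,"grip":45}])

```text
time_s: 22.77
position: [0.6267, 0.0364, 0.0109]
tcp_rot: [[1.0, 0.003, 0.001], [0.003, -1.0, -0.0], [0.001, 0.0, -1.0]]
force: [-0.0, -0.4, 0.2]
opening: 0.559
grasp_force: 30.0
```

Emit:
move_arm(increments=[{"xyz":[0,0,1.5],"roll":0,"grip":45},{"xyz":[0,0,0],"roll":0,"grip":45},{"xyz":[0,0,0],"roll":0,"grip":45}])

```text
time_s: 23.02
position: [0.6269, 0.0364, 0.0094]
tcp_rot: [[1.0, 0.003, 0.001], [0.003, -1.0, -0.0], [0.001, 0.0, -1.0]]
force: [-0.4, 0.4, 2.3]
opening: 0.559
grasp_force: 30.0
```

Emit:
move_arm(increments=[{"xyz":[0,0,0],"roll":0,"grip":80},{"xyz":[0,0,0],"roll":0,"grip":80},{"xyz":[0,0,0],"roll":0,"grip":80},{"xyz":[0,0,0],"roll":0,"grip":80},{"xyz":[0,0,-5],"roll":0,"grip":80}])

```text
time_s: 23.43
position: [0.6254, 0.0365, 0.0131]
tcp_rot: [[1.0, 0.003, -0.002], [0.003, -1.0, 0.0], [-0.002, -0.0, -1.0]]
force: [0.5, 0.0, -1.1]
opening: 0.785
grasp_force: 0.0
```

Emit:
move_arm(increments=[{"xyz":[0,0,-10],"roll":0,"grip":80},{"xyz":[0,0,-25],"roll":0,"grip":80},{"xyz":[0,0,-30],"roll":0,"grip":80},{"xyz":[0,0,-25],"roll":0,"grip":80},{"xyz":[0,0,-5],"roll":0,"grip":80}])

```text
time_s: 23.85
position: [0.6301, 0.0361, 0.1147]
tcp_rot: [[1.0, 0.003, 0.01], [0.003, -1.0, -0.001], [0.01, 0.001, -1.0]]
force: [0.9, -0.3, -0.1]
opening: 0.797
grasp_force: 0.0
```

Emit:
move_arm(increments=[{"xyz":[-15,12,0],"roll":0,"grip":80},{"xyz":[-30,23,0],"roll":0,"grip":80},{"xyz":[-30,23,0],"roll":0,"grip":80},{"xyz":[-30,23,0],"roll":0,"grip":80},{"xyz":[-30,23,0],"roll":0,"grip":80}])

```text
time_s: 24.27
position: [0.4902, -0.0684, 0.1091]
tcp_rot: [[1.0, 0.004, 0.0], [0.004, -1.0, -0.0], [0.0, 0.0, -1.0]]
force: [-0.1, -1.1, 0.1]
opening: 0.798
grasp_force: 0.0
```

Emit:
move_arm(increments=[{"xyz":[-22,18,0],"roll":0,"grip":80},{"xyz":[-12,9,0],"roll":0,"grip":80},{"xyz":[0,0,0],"roll":0,"grip":80},{"xyz":[0,0,0],"roll":0,"grip":80},{"xyz":[0,0,0],"roll":0,"grip":80}])

```text
time_s: 24.68
position: [0.4589, -0.0951, 0.1092]
tcp_rot: [[1.0, 0.003, 0.002], [0.003, -1.0, -0.0], [0.002, 0.0, -1.0]]
force: [1.1, 0.3, -0.7]
opening: 0.802
grasp_force: 0.0
```

```bash
python3 ob.py w11 1 1
```

```text
[ 0.4589 -0.0951  0.1092] 24.6833 0.8016150659470895 0.8942192611014662
cupA 69 [0.6072 0.1457 0.0613] 607.12939453125 147.63946533203125 9.327807426452637 z5-95 [0.0603 0.0624]
tube 1141 [ 0.4564 -0.0963  0.094 ] 455.0540466308594 -96.39825439453125 15.567818641662598 z5-95 [0.0917 0.0952]
cupB 1334 [0.6093 0.0352 0.0618] 616.537109375 37.003143310546875 23.501441955566406 z5-95 [0.0582 0.0631]
```

View pics/w11.png

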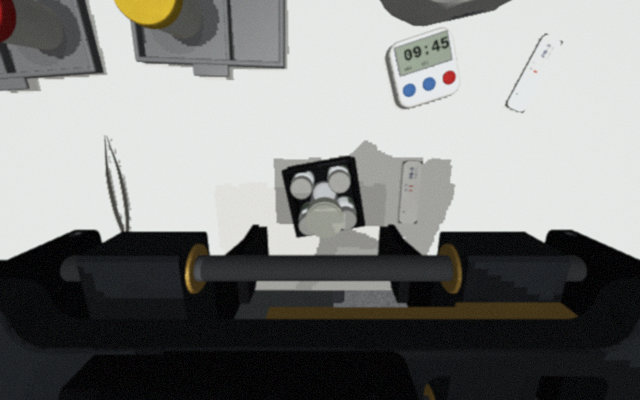

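Emit:
move_arm(increments=[{"xyz":[-2,1,15],"roll":0,"grip":80},{"xyz":[0,0,20],"roll":0,"grip":80},{"xyz":[0,0,20],"roll":0,"grip":80},{"xyz":[0,0,14],"roll":0,"grip":80},{"xyz":[0,0,6],"roll":0,"grip":80}])

```text
time_s: 25.15
position: [0.4559, -0.095, 0.0322]
tcp_rot: [[1.0, 0.004, -0.002], [0.004, -1.0, 0.001], [-0.002, -0.001, -1.0]]
force: [-0.7, -0.7, -0.2]
opening: 0.8
grasp_force: 0.0
```

Emit:
move_arm(increments=[{"xyz":[0,0,0],"roll":0,"grip":55},{"xyz":[0,0,0],"roll":0,"grip":55},{"xyz":[0,0,0],"roll":0,"grip":55},{"xyz":[0,0,0],"roll":0,"grip":50}])

```text
time_s: 25.48
position: [0.4567, -0.0962, 0.0348]
tcp_rot: [[1.0, 0.003, 0.002], [0.003, -1.0, -0.001], [0.002, 0.001, -1.0]]
force: [0.7, -0.1, 1.1]
opening: 0.58
grasp_force: 0.0
```

```bash
python3 fing.py | head -3; python3 ob.py w12 1 1
```

```text
[ 0.4567 -0.0962  0.0348] 25.4833 0.5801248057585339
-0.12 3175 x,y lo/hi [0.0159 0.0009 0.0299 0.0305] [ 0.0136 -0.064   0.0299 -0.0006]
-0.11 463 x,y lo/hi [0.0061 0.0297 0.0199 0.0306] [ 0.0066 -0.0304  0.0196 -0.0295]
[ 0.4564 -0.0962  0.0347] 25.5833 0.5275920740883919 0.16903172015309212
tube 1086 [ 0.4643 -0.096   0.0937] 453.8806457519531 -100.83627319335938 19.923925399780273 z5-95 [0.0894 0.0951]
```

Emit:
move_arm(increments=[{"xyz":[0,0,2],"roll":0,"grip":22},{"xyz":[0,0,0],"roll":0,"grip":22},{"xyz":[0,0,0],"roll":0,"grip":22},{"xyz":[0,0,0],"roll":0,"grip":22},{"xyz":[0,0,0],"roll":0,"grip":22}])

```text
time_s: 26.05
position: [0.4558, -0.0961, 0.032]
tcp_rot: [[1.0, 0.003, 0.0], [0.003, -1.0, 0.0], [0.0, -0.0, -1.0]]
force: [-1.0, 1.0, 0.8]
opening: 0.324
grasp_force: 30.0
```

Emit:
move_arm(increments=[{"xyz":[0,0,0],"roll":0,"grip":22},{"xyz":[0,0,0],"roll":0,"grip":22}])

```text
time_s: 26.22
position: [0.4559, -0.0961, 0.032]
tcp_rot: [[1.0, 0.003, 0.0], [0.003, -1.0, -0.0], [0.0, 0.0, -1.0]]
force: [-0.9, 0.5, 1.5]
opening: 0.32
grasp_force: 30.0
```

Emit:
move_arm(increments=[{"xyz":[0,0,-4],"roll":0,"grip":22},{"xyz":[0,0,-8],"roll":0,"grip":22},{"xyz":[0,0,-8],"roll":0,"grip":22},{"xyz":[0,0,-8],"roll":0,"grip":22},{"xyz":[0,0,-8],"roll":0,"grip":22}])

```text
time_s: 26.63
position: [0.456, -0.0961, 0.0691]
tcp_rot: [[1.0, 0.003, 0.001], [0.003, -1.0, -0.0], [0.001, 0.0, -1.0]]
force: [0.3, 0.2, 0.1]
opening: 0.324
grasp_force: 30.0
```

Emit:
move_arm(increments=[{"xyz":[0,0,-10],"roll":0,"grip":22},{"xyz":[0,0,-12],"roll":0,"grip":22},{"xyz":[0,0,-16],"roll":0,"grip":22},{"xyz":[0,0,-16],"roll":0,"grip":22},{"xyz":[0,0,-8],"roll":0,"grip":22}])

```text
time_s: 27.05
position: [0.4568, -0.0964, 0.1323]
tcp_rot: [[1.0, 0.003, 0.003], [0.003, -1.0, -0.002], [0.003, 0.002, -1.0]]
force: [0.3, -0.9, -0.6]
opening: 0.326
grasp_force: 30.0
```

Emit:
move_arm(increments=[{"xyz":[0,0,0],"roll":0,"grip":22},{"xyz":[0,0,0],"roll":0,"grip":22}])

```text
time_s: 27.22
position: [0.456, -0.0961, 0.1305]
tcp_rot: [[1.0, 0.003, 0.001], [0.003, -1.0, -0.001], [0.001, 0.001, -1.0]]
force: [-0.0, 0.6, 0.1]
opening: 0.327
grasp_force: 30.0
```

Run:
```python
from h import *
np.set_printoptions(precision=4,suppress=True)
for c in ["scene","top"]:
    K,T=cam(c); im,d=bot.capture(c); save("l_"+c,im)
    for l in ["vial_1","capped_tube","cup_1","label_roll"]:
        print(c,l,[(w(T,r["at"]).round(3).tolist(),round(r["conf"],2)) for r in bot.spot_in(l,c)][:5])
```

```text
scene vial_1 [([0.471, -0.086, 0.035], 0.72), ([0.44, -0.123, 0.047], 0.55), ([0.436, -0.087, 0.041], 0.51), ([0.478, -0.116, 0.044], 0.49)]
scene capped_tube [([0.449, -0.11, 0.136], 0.85)]
scene cup_1 [([0.635, 0.019, 0.051], 0.55), ([0.629, 0.157, 0.062], 0.45)]
scene label_roll []
top vial_1 []
top capped_tube []
top cup_1 [([0.614, 0.172, 0.06], 0.87), ([0.627, 0.034, 0.063], 0.57)]
top label_roll [([0.608, 0.249, 0.031], 0.68), ([0.626, 0.036, 0.063], 0.54)]
```

Emit:
move_arm(increments=[{"xyz":[15,-6,0],"roll":0,"grip":22},{"xyz":[30,-11,0],"roll":0,"grip":22},{"xyz":[32,-12,0],"roll":0,"grip":22},{"xyz":[32,-12,0],"roll":0,"grip":22},{"xyz":[30,-12,0],"roll":0,"grip":22}])

```text
time_s: 28.13
position: [0.5963, -0.0421, 0.1299]
tcp_rot: [[1.0, 0.003, 0.0], [0.003, -1.0, -0.0], [0.0, 0.0, -1.0]]
force: [1.3, -0.4, -0.5]
opening: 0.328
grasp_force: 30.0
```

Emit:
move_arm(increments=[{"xyz":[20,-8,0],"roll":0,"grip":22},{"xyz":[10,-3.5,0],"roll":0,"grip":22},{"xyz":[0,0,10],"roll":0,"grip":22},{"xyz":[0,0,20],"roll":0,"grip":22},{"xyz":[0,0,20],"roll":0,"grip":22}])

```text
time_s: 28.55
position: [0.624, -0.0312, 0.0791]
tcp_rot: [[1.0, 0.003, -0.0], [0.003, -1.0, -0.0], [-0.0, 0.0, -1.0]]
force: [0.2, 0.1, -0.3]
opening: 0.328
grasp_force: 30.0
```

Emit:
move_arm(increments=[{"xyz":[0,0,10],"roll":0,"grip":22},{"xyz":[0,0,0],"roll":0,"grip":22},{"xyz":[0,0,0],"roll":0,"grip":22},{"xyz":[0,0,0],"roll":0,"grip":22},{"xyz":[0,0,0],"roll":0,"grip":22}])

```text
time_s: 28.97
position: [0.6255, -0.0315, 0.0712]
tcp_rot: [[1.0, 0.003, 0.002], [0.003, -1.0, -0.001], [0.002, 0.001, -1.0]]
force: [-0.5, 0.7, -0.6]
opening: 0.328
grasp_force: 30.0
```

```bash
python3 tr.py w13
python3 - <<'E'
from h import *
z=np.load("w13.npz");P=z["P"];d=z["d"];im=z["im"]
m=(d>0)&(abs(P[...,0]-.64)<.05)&(abs(P[...,1]+.03)<.04)&(P[...,2]>.045)&(P[...,2]<.125)&(im.max(-1)>80)
q=P[m]
for lo in np.arange(.04,.125,.01):
    k=q[(q[:,2]>=lo)&(q[:,2]<lo+.01)]
    if len(k)>5: print(lo.round(2),len(k),np.percentile(k,[3,97],axis=0)[:,:2].round(4).ravel())
# divider/walls y profile on far part of short tray
m=(d>0)&(P[...,0]>.645)&(P[...,0]<.664)&(P[...,1]>-.07)&(P[...,1]<.09)&(P[...,2]>.0095)&(P[...,2]<.018)
h,e=np.histogram(P[m][:,1],bins=np.arange(-.07,.09,.002)); print([(round(a,3),b) for a,b in zip(e,h) if b>3])
E
```

```text
[ 0.6255 -0.0315  0.0712] 28.9667 0.32789821322924406 0.19062586809309037
long_tray 2574 ((613.2623901367188, 207.22434997558594), (90.13020324707031, 169.59292602539062), 4.004331588745117) [567.2782 121.6605 662.4906 280.8998]
short_tray 2093 ((622.0634155273438, 10.788398742675781), (140.53297424316406, 97.76809692382812), 88.14835357666016) [579.8538 -59.6646 672.298   78.8953]
0.04 14 [ 0.6333 -0.0415  0.638  -0.0234]
0.05 112 [ 0.6306 -0.0435  0.6385 -0.02  ]
0.06 130 [ 0.63   -0.0435  0.6385 -0.0196]
0.07 148 [ 0.63   -0.0433  0.6385 -0.0194]
0.08 175 [ 0.6298 -0.0437  0.6384 -0.0197]
0.09 204 [ 0.6298 -0.0435  0.6385 -0.0195]
0.1 247 [ 0.6306 -0.0506  0.6384 -0.0199]
0.11 144 [ 0.633  -0.0438  0.6398 -0.0214]
0.12 170 [ 0.6322 -0.0448  0.6399 -0.0197]
[(np.float64(-0.062), np.int64(9)), (np.float64(-0.06), np.int64(42)), (np.float64(-0.058), np.int64(51)), (np.float64(-0.056), np.int64(17)), (np.float64(-0.01), np.int64(42)), (np.float64(-0.008), np.int64(42)), (np.float64(-0.006), np.int64(18)), (np.float64(0.074), np.int64(69)), (np.float64(0.076), np.int64(50)), (np.float64(0.078), np.int64(20))]
```

Emit:
move_arm(increments=[{"xyz":[0,0,10],"roll":0,"grip":22},{"xyz":[0,0,14],"roll":0,"grip":22},{"xyz":[0,0,9],"roll":0,"grip":22},{"xyz":[0,0,4],"roll":0,"grip":22},{"xyz":[0,0,0],"roll":0,"grip":22}])

```text
time_s: 29.43
position: [0.6239, -0.0309, 0.0318]
tcp_rot: [[1.0, 0.003, -0.002], [0.003, -1.0, 0.0], [-0.002, -0.0, -1.0]]
force: [0.2, -1.0, -0.4]
opening: 0.326
grasp_force: 30.0
```

Emit:
move_arm(increments=[{"xyz":[0,0,0],"roll":0,"grip":22},{"xyz":[0,0,0],"roll":0,"grip":22},{"xyz":[0,0,1.5],"roll":0,"grip":22},{"xyz":[0,0,0],"roll":0,"grip":22},{"xyz":[0,0,0],"roll":0,"grip":22}])

```text
time_s: 29.85
position: [0.6248, -0.0311, 0.0317]
tcp_rot: [[1.0, 0.003, 0.0], [0.003, -1.0, -0.0], [0.0, 0.0, -1.0]]
force: [0.9, 0.2, -1.0]
opening: 0.322
grasp_force: 30.0
```

Emit:
move_arm(increments=[{"xyz":[0,0,1],"roll":0,"grip":22},{"xyz":[0,0,0],"roll":0,"grip":22},{"xyz":[0,0,0],"roll":0,"grip":22}])

```text
time_s: 30.1
position: [0.6251, -0.0312, 0.031]
tcp_rot: [[1.0, 0.003, 0.001], [0.003, -1.0, -0.0], [0.001, 0.0, -1.0]]
force: [0.1, 1.1, 3.0]
opening: 0.325
grasp_force: 30.0
```

Emit:
move_arm(increments=[{"xyz":[0,0,0],"roll":0,"grip":43},{"xyz":[0,0,0],"roll":0,"grip":43},{"xyz":[0,0,0],"roll":0,"grip":43},{"xyz":[0,0,0],"roll":0,"grip":43}])

```text
time_s: 30.43
position: [0.6243, -0.0311, 0.0301]
tcp_rot: [[1.0, 0.003, -0.001], [0.003, -1.0, 0.0], [-0.001, -0.0, -1.0]]
force: [0.1, 0.2, -0.3]
opening: 0.42
grasp_force: 0.0
```

Emit:
move_arm(increments=[{"xyz":[0,0,-4],"roll":0,"grip":43},{"xyz":[0,0,-10],"roll":0,"grip":43},{"xyz":[0,0,-20],"roll":0,"grip":43},{"xyz":[0,0,-25],"roll":0,"grip":43},{"xyz":[0,0,-25],"roll":0,"grip":43}])

```text
time_s: 30.85
position: [0.6243, -0.031, 0.1156]
tcp_rot: [[1.0, 0.003, -0.001], [0.003, -1.0, 0.0], [-0.001, -0.0, -1.0]]
force: [1.4, 0.3, 0.1]
opening: 0.431
grasp_force: 0.0
```

Emit:
move_arm(increments=[{"xyz":[0,0,-20],"roll":0,"grip":60},{"xyz":[-20,0,-20],"roll":0,"grip":60},{"xyz":[-30,0,0],"roll":0,"grip":60},{"xyz":[-30,0,0],"roll":0,"grip":60},{"xyz":[-30,0,0],"roll":0,"grip":60}])

```text
time_s: 31.27
position: [0.514, -0.0315, 0.1559]
tcp_rot: [[1.0, 0.003, 0.002], [0.003, -1.0, -0.001], [0.002, 0.001, -1.0]]
force: [-0.1, -0.5, 0.8]
opening: 0.596
grasp_force: 0.0
```

Emit:
move_arm(increments=[{"xyz":[0,0,0],"roll":0,"grip":60},{"xyz":[0,0,0],"roll":0,"grip":60},{"xyz":[0,0,0],"roll":0,"grip":60}])

```text
time_s: 31.52
position: [0.5161, -0.0318, 0.1555]
tcp_rot: [[1.0, 0.003, 0.003], [0.003, -1.0, -0.001], [0.003, 0.001, -1.0]]
force: [0.9, 0.4, -0.0]
opening: 0.601
grasp_force: 0.0
```

Run:
```python
from h import *
im,d=bot.capture("wrist"); a,_=bot.capture("scene")
K,T=cam("wrist");P=cloud(d,K,T)
m=(d>0)&(abs(P[...,0]-.625)<.03)&(abs(P[...,1]+.031)<.03)&(P[...,2]>.086)&(P[...,2]<.1);q=P[m]
if len(q): print("tube",len(q),np.median(q,0),cv2.minEnclosingCircle(q[:,:2].astype(np.float32)*1000),np.percentile(q[:,2],[5,95]))
save("fin",np.vstack([cv2.resize(im[:240],(640,240)),cv2.resize(a[100:290,200:420],(400,345))[:, :].copy() if 0 else cv2.resize(a[110:270,200:520],(640,320))]))
```

```text
tube 1099 [ 0.6247163  -0.03115218  0.09241905] ((624.690185546875, -31.1630802154541), 15.291481971740723) [0.09050999 0.09384981]
```

View pics/fin.png

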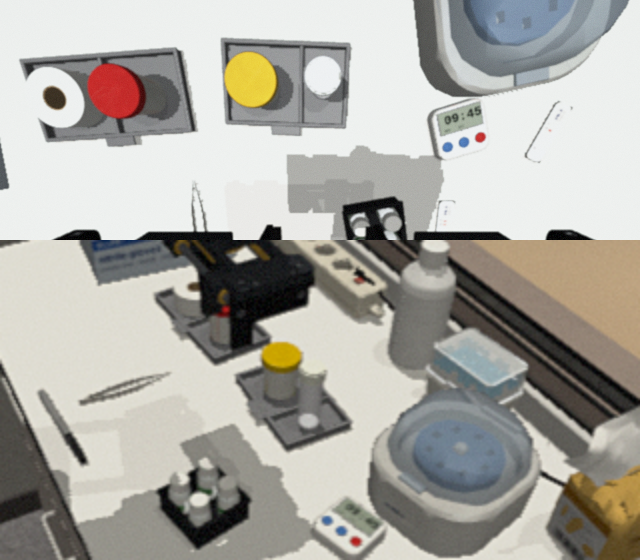

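The picture shows all four things standing in their pockets: roll (55,97), red cup (116,90), yellow cup (250,80) and tube (322,77). All four vials are upright in the crate (about (205,500) in the lower half), and the gripper is clear.

```bash
python3 -c "
from rig import bot
print(bot.hand_in())"
```

```text
the job is handed in; nothing more can be done
None
```

Both kits are made up and the job is handed in at about 32 s: red cup and label roll in the long tray, yellow cup and capped tube in the short tray, and all four vials still standing in the crate. The first grasp on the red cup closed above the lid, because the fingertips sit about 28 mm behind the stated TCP; I corrected for that and nothing was disturbed.

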